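# Pack the drive-rig spares kit

## Robot

A 6-joint arm with a two-finger parallel gripper is mounted at the origin on the work surface. World frame = base frame: x ahead of the robot, y to its left, z up, the work surface at z = 0. Lengths are in m, angles in rad, forces in N, time in s.
With the tool pointing down it reaches from about 0.15 to 0.775 m from the base axis. Payload 6.1 kg.
Tool frame: the origin (TCP) lies midway between the tips of the shut fingers; the grasp point (between the pads) lies 19 mm behind it (r.grasp_offset is the distance from the TCP to the grasp point, in m); z points along the fingers, y is the direction in which the jaws open and shut (so a half turn about z gives the same grasp; the last joint's range is limited). The gripper opens to 85 mm and grips with 20 to 120 N. Pads are 22 mm wide; open, the fingers measure 114 mm over their backs; the gripper's body (76 mm by 85 mm) begins 54 mm behind the grasp point. The pads swing forward as they close: fully open they stand 13 mm farther back than shut.
Start: joints at [1.226, 0.126, -0.04, 1.405, 0, 1.571], TCP at [0.177, 0.494, 0.231] pointing down, gripper open.
Joint ranges: [-2.72, 2.72], [-0.95, 1.95], [-1.27, 1.35], [-1.78, 2.02], [-1.46, 1.47], [-3.14, 3.14]. Speed limits (rad/s): [2.39, 2.39, 3.01, 3.14, 3.14, 3.14].

## Interface

Orientations are given as a 3x3 rotation matrix whose columns are the frame's x, y, z axes.
In Python, from plant import monitor, cams, order, finder, r gives the robot as it stands.
- The arm moves only by the tool drive_tool, never from a script. Its argument "moves" is a list of rows, each an object of numbers: "dx", "dy", "dz": the shift along the tool's x, y, z in mm; "roll": the turn about the tool's z in degrees. A call has 1 to 12 rows; each row is the pose to reach, as a shift and turn from the pose commanded when the call began, along the tool's axes at that moment; what a row does not reach only later rows make up. A row lasts 1/8 s, in which the tool goes at most 62.5 mm and 10.7 degrees, less where a joint would pass 70% of its speed; a pose out of reach is approached as far as the arm can. A call with a gripper value outside its range is refused whole. "hand" is the closure, from -1 (fully open) to 1 (shut), so that 0 is half open, set as the call begins (left out, the last holds). The fingers move at their own pace and stop on an object; "newtons" is the grip in N (left out, the last holds). Time passes only in rows, so rows that repeat a pose let the fingers close. It gives the time, the measured TCP pose, the force and the opening at its end, in the units of the state.
- monitor.get_state(): the state, without advancing time (a new reading comes with each control period).
- cams.get_image(name): name is "scene" or "side" or "wrist"; returns a dict with "img" (480x640x3 uint8, red, green, blue), "K" (3x3 intrinsics, pixels), "rvec" (rotation vector, rad) and "tvec" (3), from world to camera coordinates, as OpenCV has them. Camera axes: x right, y down, z forward; pixel columns grow to the right and rows downward; lengths in m; the calibration is good to about 2 mm. The wrist camera is an equidistant fisheye: a pixel r from the principal point sees the ray r / f radians off the axis. A picture is of the moment at which its call begins. There is no depth.
- order.job_done(): hands the job in, once; it reports no verdict.
Trained networks look in a picture, given as the dict that the camera call returned (one of the last four; its "shot" number tells which), for a name from the list of things; names that differ only in an ending like _2 or _b are one class to them, and where a whole thing is asked for, a point or a joint stands for the part that bears it (a point fixed in the world has none). Each returns a list of dicts, best first, with "confidence" (0 to 1); they miss things now and then, are a little off and sometimes report something else, mostly with a low value. They report only what shows in the picture. A call takes as long as a camera call.
- finder.boxes_of(name, picture): "box" ([left, top, width, height] in pixels, round what is visible of it).
The state is a dict: "time": time; "q": joint angles; "dq": joint speeds; "joint_efforts": joint torques, N m; "tcp_pos": TCP position; "tcp_rot": TCP orientation; "ft_force": force on the tool from outside, world axes, zero at the start; "torque": the same for the moment, N m; "gripper_width": opening from 0.0 (shut) to 1.0 (fully open).
Only numpy, scipy, OpenCV 4.12 (cv2) and the standard library are available. Lean on these libraries where they do the work, as an engineer would, in place of code of your own. Each camera call takes 0.05 s, during which the arm holds its last target. There are 200 camera calls.

## Task

Pack the drive-rig spares into the grey kit box: every gear unit, motor and length of rail that is on the bench, all standing upright side by side on the floor of the box with their gripping bosses up, together with the three parts cups nested in one another by size (small in medium, medium in large, each right down on the floor of the next), the nest upright on the box floor too. The box only just holds a full kit, so plan the places before you start; leave the other things on the bench where they are.

Things in the scene. Friction and masses are not known exactly. Their poses are not given: they have to be found in the camera images.
- kit_box: the kit box: open grey plastic box fixed to the bench, outside 138 (its x) by 202 (its y) by 51 high, walls 6 and floor 6 thick, so the inside is 126 by 190 and 45 deep, undivided; origin at the centre of its underside on the bench, z up
- gearbox_a: gear unit, may be absent: bare aluminium block 58 x 58 x 42 high with a blue cover plate on top and a square steel boss 18 x 18 standing 40 above the block's top at its centre (82 high in all), about 0.35 kg; origin at the centre of its underside, x and y square to its sides, z up along the boss; grip it there from above, the sides of the boss are parallel to the sides of the block
- gearbox_b: gear unit, may be absent: bare aluminium block 58 x 58 x 42 high with a dark grey cover plate on top and a square steel boss 18 x 18 standing 40 above the block's top at its centre (82 high in all), about 0.35 kg; origin at the centre of its underside, x and y square to its sides, z up along the boss; grip it there from above, the sides of the boss are parallel to the sides of the block
- motor_a: motor, may be absent: black cylinder 58 in diameter and 46 high with a red band, standing upright with a round aluminium coupling 20 in diameter standing 38 above it on its axis (84 high in all), about 0.4 kg; origin at the centre of its underside, z up along the coupling; grip it by the coupling from above
- motor_b: motor, may be absent: black cylinder 58 in diameter and 46 high with a yellow band, standing upright with a round aluminium coupling 20 in diameter standing 38 above it on its axis (84 high in all), about 0.4 kg; origin at the centre of its underside, z up along the coupling; grip it by the coupling from above
- rail_block: length of aluminium rail, may be absent: block 58 (its x) by 118 (its y) by 40 high with dark slots along it and a square steel boss 18 x 18 standing 42 above the block's top at its centre (82 high in all), about 0.55 kg; takes the room of two other items; origin at the centre of its underside, z up; grip it there from above, the sides of the boss are parallel to the sides of the block
- cup_large: large parts cup: blue plastic, round and straight, outside diameter 59, rim 44 above its underside, wall and floor 4 thick (inside diameter 51); upright tab 14 wide (its y) and 4 thick (its x) on its +x side, centred 27.5 from the axis, to 89 above the underside, flush with the wall; pinch the tab across its 14 mm width (nested with the tabs 120 degrees apart, the fingers have room); about 70 g; origin at the centre of its underside, z up
- cup_medium: medium parts cup: green plastic, round and straight, outside diameter 44, rim 40 above its underside, wall and floor 4 thick (inside diameter 36); upright tab 14 wide (its y) and 4 thick (its x) on its +x side, centred 20 from the axis, to 85 above the underside, flush with the wall; pinch the tab across its 14 mm width (nested with the tabs 120 degrees apart, the fingers have room); about 50 g; origin at the centre of its underside, z up
- cup_small: small parts cup: orange plastic, round and straight, outside diameter 29, rim 36 above its underside, wall and floor 4 thick (inside diameter 21); upright tab 14 wide (its y) and 4 thick (its x) on its +x side, centred 12.5 from the axis, to 81 above the underside, flush with the wall; pinch the tab across its 14 mm width (nested with the tabs 120 degrees apart, the fingers have room); about 30 g; origin at the centre of its underside, z up
- bearing: bystander: steel ball bearing lying flat, 42 diameter, 14 high; origin under its centre
- coupling: bystander: plain short aluminium cylinder 30 diameter, 34 high, standing among the items, not part of the kit; origin under its centre
- wrench: bystander: wrench 150 long lying at the left, along its x
- screwdriver: bystander: screwdriver 170 long lying at the right, along its x
- screw_jar: bystander: small clear jar with black lid, 48 diameter, 60 high, near the robot; origin under its centre
- offcut: bystander: slotted aluminium bar 40 x 100 x 40 without a boss lying beyond the box, not part of the kit; origin under its centre
- tape_roll: bystander: roll of black tape 68 diameter, 19 high at the left; origin under its centre

How it is judged:
By the outcome, as a careful person would: the job done as asked, in the order asked, and still so for the second after the job is handed in, with the robot touching nothing.
Of gearbox_a, gearbox_b, motor_a, motor_b, rail_block only 3 to 4 are there at a start; the rules pass over those that are not, and their reading is None.
At some moment in a run one of gearbox_a, gearbox_b, motor_a, motor_b, rail_block may be knocked a few centimetres aside while the robot is not near it.
It also fails if it takes over 210 s, if anything falls off the work surface, if the arm or the gripper's body presses on something with over 40 N, if the wrist force passes 120 N, or if a joint passes its speed limit or range.

## Working session

There is one attempt and no reset: what is moved stays moved. The work goes in short steps, Python scripts to look and compute and a tool call to move; the robot and the scene stay as the last step left them, time stands still between calls to the robot, and variables do not carry over. Pictures are saved under pics/ and viewed, about 12 in all and at most 16, crops included, and the job is handed in when it is done.

Besides the shell and the picture viewer there is one more tool, called after "Call:" as a command line: name --argument value ..., lists and objects as JSON in quotes. drive_tool: Moves the arm, as the interface text tells. Its arguments: {"type":"object","properties":{"moves":{"type":"array"},"hand":{"type":"number"},"newtons":{"type":"number"}},"required":["moves"]}

```bash
mkdir -p pics; ls
cat > h.py <<'E'
import numpy as np,cv2
from plant import monitor,cams,order,finder,r
def save(n,p): cv2.imwrite('pics/'+n,cv2.cvtColor(p['img'],cv2.COLOR_RGB2BGR))
def rt(p): return cv2.Rodrigues(np.array(p['rvec'],float))[0],np.array(p['tvec'],float).ravel()
def ray(p,u,v,fish=False):
    K=np.array(p['K']);x=(u-K[0,2])/K[0,0];y=(v-K[1,2])/K[1,1]
    if fish:
        t=np.hypot(x,y);s=np.sin(t)/t if t>1e-9 else 1;d=np.array([x*s,y*s,np.cos(t)])
    else: d=np.array([x,y,1.])
    R,t=rt(p);return -R.T@t,R.T@d
def atz(p,u,v,z,fish=False):
    c,d=ray(p,u,v,fish);return (c+d*(z-c[2])/d[2])[:2]
def proj(p,X,fish=False):
    R,t=rt(p);K=np.array(p['K']);c=R@np.array(X,float)+t
    if fish:
        rr=np.hypot(c[0],c[1]);th=np.arctan2(rr,c[2]);x,y=(c[:2]/max(rr,1e-9))*th
    else: x,y=c[:2]/c[2]
    return np.array([K[0,0]*x+K[0,2],K[1,1]*y+K[1,2]])
E
python3 - <<'E'
from h import *
ps={n:cams.get_image(n) for n in('scene','side','wrist')}
for n,p in ps.items():
    save(n+'0.png',p); R,t=rt(p);print(n,p['K'][0],(-R.T@t).round(3),R[2].round(2))
    for o in ['kit_box','gearbox_a','motor_a','rail_block','cup_large','cup_medium','cup_small','coupling','offcut']:
        print(o,[(np.round(b['box']).astype(int).tolist(),round(b['confidence'],2)) for b in finder.boxes_of(o,p)[:3]])
s=monitor.get_state();print(s['time'],s['tcp_pos'],s['tcp_rot'],s['ft_force'],s['gripper_width'],r.grasp_offset)
E
```

```text
pics
scene [478.11010309   0.         321.47293499] [1.226 0.86  0.692] [-0.53 -0.66 -0.54]
kit_box [([241, 186, 83, 50], 0.93)]
gearbox_a [([307, 215, 30, 36], 0.95), ([395, 238, 34, 40], 0.62)]
motor_a [([341, 202, 22, 37], 0.56), ([396, 239, 30, 38], 0.29)]
rail_block [([265, 230, 49, 46], 0.56)]
cup_large [([363, 252, 26, 44], 0.78)]
cup_medium [([337, 228, 18, 38], 0.62), ([380, 315, 43, 51], 0.47), ([396, 239, 33, 38], 0.36)]
cup_small [([406, 275, 15, 36], 0.58)]
coupling [([430, 271, 19, 14], 0.57)]
offcut [([209, 228, 35, 31], 0.7)]
side [525.61977307   0.         318.90380505] [0.406 0.942 0.763] [ 0.14 -0.78 -0.61]
kit_box [([312, 154, 62, 67], 0.79)]
gearbox_a [([344, 287, 36, 45], 0.95), ([306, 211, 38, 40], 0.62)]
motor_a [([359, 219, 27, 35], 0.75)]
rail_block [([256, 207, 35, 51], 0.61)]
cup_large [([286, 265, 32, 55], 0.91), ([361, 216, 24, 40], 0.75), ([398, 197, 25, 29], 0.46)]
cup_medium [([304, 233, 26, 47], 0.8)]
cup_small [([287, 318, 16, 43], 0.95)]
coupling [([344, 338, 16, 25], 0.72)]
offcut [([238, 176, 18, 37], 0.74)]
wrist [371.64829954   0.         321.24572453] [0.104 0.52  0.373] [ 0.29 -0.1  -0.95]
kit_box []
gearbox_a [([132, 471, 26, 8], 0.63)]
motor_a [([123, 442, 15, 30], 0.58)]
rail_block []
cup_large []
cup_medium []
cup_small []
coupling []
offcut []
1.5 [0.17746855 0.49409563 0.23131588] [[-9.41132210e-01  3.38038695e-01  6.13303820e-05]
 [ 3.38038698e-01  9.41132210e-01  3.91442497e-05]
 [-4.44877269e-05  5.75719567e-05 -9.99999997e-01]] [-0.20311896 -0.3397507  -0.33928063] 0.9988841313123483 0.0187
```

Run:
```python
import cv2
a=cv2.imread('pics/scene0.png')[150:390,190:510];cv2.imwrite('pics/s0.png',cv2.resize(a,(800,600),interpolation=2))
a=cv2.imread('pics/side0.png')[130:390,190:510];cv2.imwrite('pics/d0.png',cv2.resize(a,(738,600),interpolation=2))
```

```text
(no output)
```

View pics/s0.png

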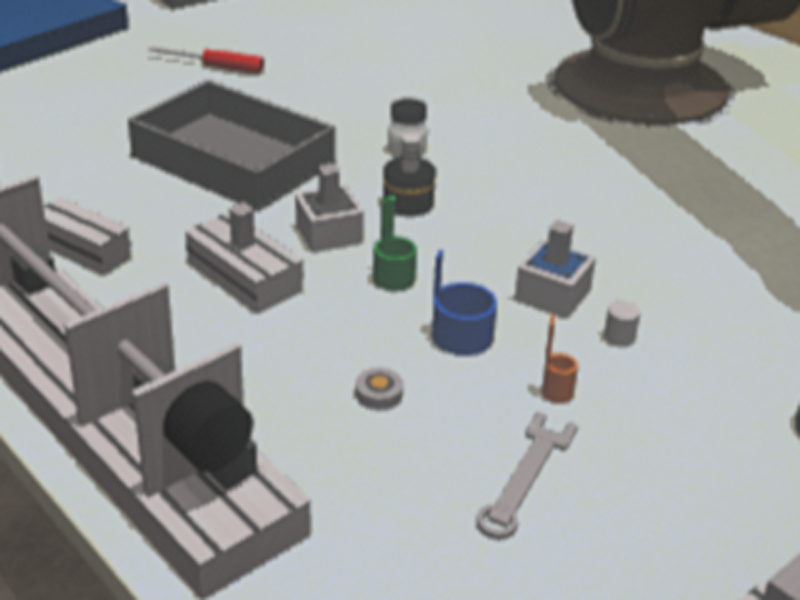

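View pics/d0.png

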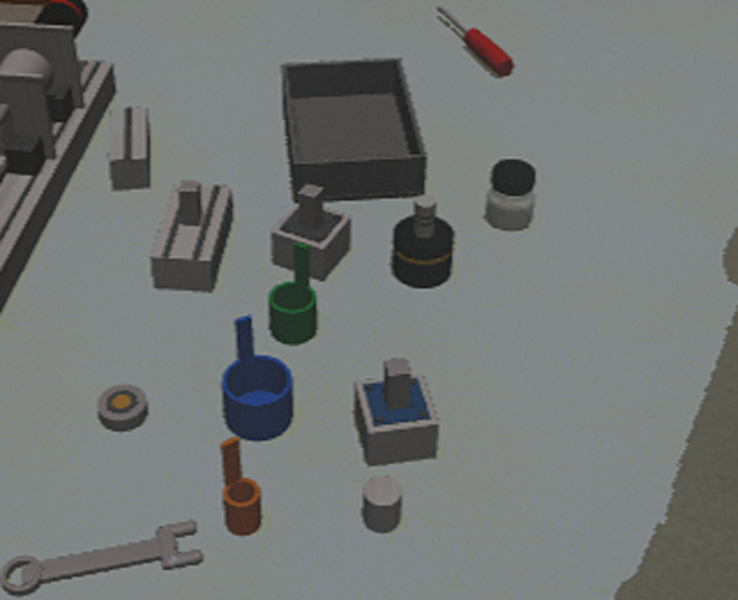

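The bench holds rail_block, gearbox_a (blue), gearbox_b (grey) and motor_b (yellow band), plus the cups. In the side crop the box is at (355,130) and the rail at (190,235). That makes 6 cells, a full 2x3 grid. Next I'll get rough positions.

Run:
```python
from h import *
S=cams.get_image('scene');D=cams.get_image('side')
T={'kit_box':([241,186,83,50],[312,154,62,67],.025),'gb_b':([307,215,30,36],[306,211,38,40],.041),'gb_a':([395,238,34,40],[344,287,36,45],.041),'motor':([341,202,22,37],[359,219,27,35],.042),'rail':([265,230,49,46],[256,207,35,51],.041),'large':([363,252,26,44],[286,265,32,55],.044),'med':([337,228,18,38],[304,233,26,47],.042),'small':([406,275,15,36],[287,318,16,43],.04),'coupl':([430,271,19,14],[344,338,16,25],.017),'offcut':([209,228,35,31],[238,176,18,37],.02)}
for n,(a,b,z) in T.items():
    print(n,atz(S,a[0]+a[2]/2,a[1]+a[3]/2,z).round(3),atz(D,b[0]+b[2]/2,b[1]+b[3]/2,z).round(3))
# box rim corners clicked in the crops
for c in [(130,125),(208,84),(334,129),(258,178)]: print('S',atz(S,190+c[0]/2.5,150+c[1]/2.5,.051).round(4))
f=260/600
for c in [(282,66),(403,60),(425,157),(289,168)]: print('D',atz(D,190+c[0]*f,130+c[1]*f,.051).round(4))
```

```text
kit_box [ 0.555 -0.145] [ 0.534 -0.159]
gb_b [0.559 0.04 ] [0.55  0.042]
gb_a [0.462 0.263] [0.447 0.265]
motor [0.456 0.041] [0.444 0.048]
rail [0.679 0.062] [0.662 0.062]
large [0.578 0.258] [0.565 0.239]
med [0.555 0.129] [0.554 0.13 ]
small [0.559 0.355] [0.557 0.351]
coupl [0.445 0.337] [0.457 0.343]
offcut [ 0.763 -0.101] [ 0.77  -0.105]
S [ 0.6348 -0.2318]
S [ 0.5041 -0.2656]
S [ 0.4575 -0.0781]
S [ 0.5911 -0.0422]
D [ 0.627  -0.2465]
D [ 0.4909 -0.2769]
D [ 0.4512 -0.0851]
D [ 0.5862 -0.048 ]
```

```bash
cat >> h.py <<'E'
def mv(x,y,z,psi=None):
    "z = TCP height; psi = jaw axis angle deg"
    s=monitor.get_state();R=np.array(s['tcp_rot']);d=R.T@(np.array([x,y,z])-s['tcp_pos'])*1000
    p0=np.degrees(np.arctan2(R[1,1],R[0,1]));roll=0 if psi is None else (p0-psi+90)%180-90
    print('mv dx %.1f dy %.1f dz %.1f roll %.1f rows~%.1f'%(*d,roll,max(np.linalg.norm(d)/60,abs(roll)/10.7)),'| now',np.round(s['tcp_pos'],4),'psi %.1f q6 %.2f t %.1f'%(p0,s['q'][5],s['time']))
E
python3 -c "
from h import *
mv(.53,.06,.38,12.7)"
```

```text
mv dx -478.5 dy -289.4 dz -148.7 roll 57.5 rows~9.6 | now [0.1775 0.4941 0.2313] psi 70.2 q6 1.57 t 1.6
```

Call:
drive_tool --moves '[{"dz": -60},{"dx": -120,"dy": -70,"dz": -150,"roll": 15},{"dx": -478,"dy": -289,"dz": -149,"roll": 57},{"dx": -478,"dy": -289,"dz": -149,"roll": 57},{"dx": -478,"dy": -289,"dz": -149,"roll": 57},{"dx": -478,"dy": -289,"dz": -149,"roll": 57},{"dx": -478,"dy": -289,"dz": -149,"roll": 57},{"dx": -478,"dy": -289,"dz": -149,"roll": 57},{"dx": -478,"dy": -289,"dz": -149,"roll": 57},{"dx": -478,"dy": -289,"dz": -149,"roll": 57},{"dx": -478,"dy": -289,"dz": -149,"roll": 57},{"dx": -478,"dy": -289,"dz": -149,"roll": 57}]' --hand 0

```text
schema error: expected keys dx, dy, dz, roll
```

Call:
drive_tool --moves '[{"dx": 0,"dy": 0,"dz": -60,"roll": 0},{"dx": -120,"dy": -70,"dz": -150,"roll": 15},{"dx": -478,"dy": -289,"dz": -149,"roll": 57},{"dx": -478,"dy": -289,"dz": -149,"roll": 57},{"dx": -478,"dy": -289,"dz": -149,"roll": 57},{"dx": -478,"dy": -289,"dz": -149,"roll": 57},{"dx": -478,"dy": -289,"dz": -149,"roll": 57},{"dx": -478,"dy": -289,"dz": -149,"roll": 57},{"dx": -478,"dy": -289,"dz": -149,"roll": 57},{"dx": -478,"dy": -289,"dz": -149,"roll": 57},{"dx": -478,"dy": -289,"dz": -149,"roll": 57},{"dx": -478,"dy": -289,"dz": -149,"roll": 57}]' --hand 0

```text
time: 3.1
tcp_pos: [0.5299, 0.0601, 0.3799]
tcp_rot: [[-0.228, 0.974, -0.001], [0.974, 0.228, 0.0], [0.0, -0.001, -1.0]]
ft_force: [-0.9, 0.8, 0.3]
gripper_width: 0.501
```

```bash
cat > look.py <<'E'
from h import *
import sys
p=cams.get_image('wrist');save(sys.argv[1]+'.png',p)
import pickle;pickle.dump({k:p[k] for k in('img','K','rvec','tvec')},open('pics/'+sys.argv[1]+'.pkl','wb'))
for o in sys.argv[2:]:
    print(o,[(np.round(b['box'],1).tolist(),round(b['confidence'],2)) for b in finder.boxes_of(o,p)[:3]])
mv(.53,.06,.38,12.7)
E
python3 look.py w1 kit_box gearbox_a motor_a rail_block cup_large cup_medium cup_small
```

```text
kit_box [([241.6, 263.4, 99.6, 126.5], 0.69)]
gearbox_a [([270.1, 10.1, 47.6, 48.9], 0.96), ([302.8, 181.5, 57.4, 58.6], 0.56)]
motor_a [([231.1, 166.4, 46.7, 46.9], 0.85)]
rail_block [([335.3, 121.2, 32.3, 31.7], 0.56)]
cup_large [([359.5, 33.0, 44.0, 52.5], 0.56), ([441.0, 59.3, 34.0, 34.5], 0.16)]
cup_medium [([302.6, 177.3, 56.3, 60.6], 0.58), ([337.2, 122.2, 31.9, 32.2], 0.57)]
cup_small []
mv dx -1.5 dy 0.5 dz 0.6 roll 0.6 rows~0.1 | now [0.5291 0.0613 0.3806] psi 13.3 q6 1.45 t 3.5
```

View pics/w1.png

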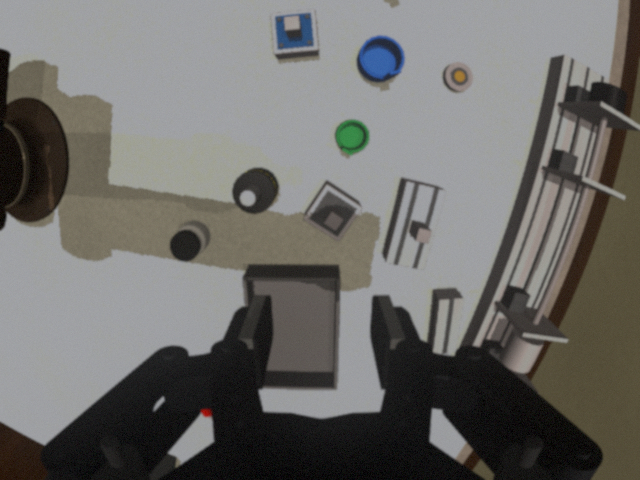

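Run:
```python
import cv2
a=cv2.imread('pics/w1.png')[160:400,170:450];cv2.imwrite('pics/w1c.png',cv2.resize(cv2.convertScaleAbs(a,alpha=1.6),(700,600),interpolation=2))
```

```text
(no output)
```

View pics/w1c.png

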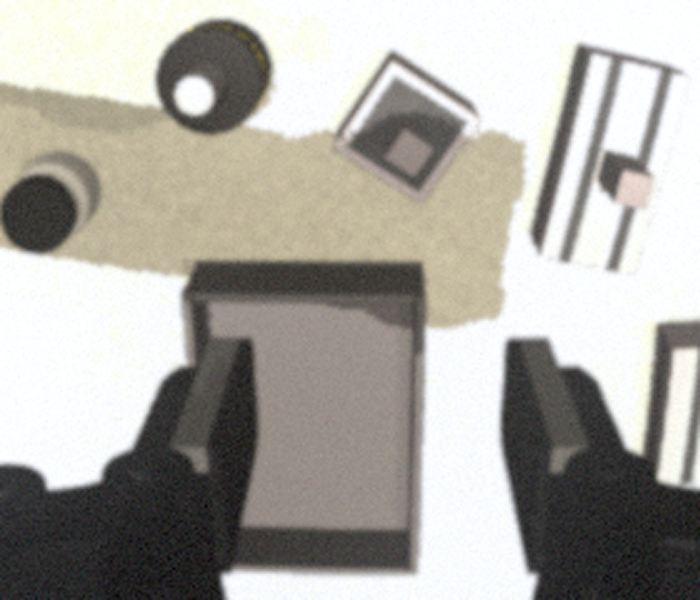

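```bash
cat > fitbox.py <<'E'
from h import *
import pickle
from scipy.optimize import least_squares
p=pickle.load(open('pics/w1.pkl','rb'))
c=lambda u,v:np.array([170+u/2.5,160+v/2.5])
obs=[(c(185,295),(-69,101,51)),(c(425,293),(69,101,51)),(c(416,572),(69,-101,51)),(c(198,262),(-69,101,0)),(c(423,262),(69,101,0)),(c(410,528),(63,-95,6))]
def X(q,l): 
    a=q[2];l=np.array(l)/1000;return [q[0]+l[0]*np.cos(a)-l[1]*np.sin(a),q[1]+l[0]*np.sin(a)+l[1]*np.cos(a),l[2]]
f=least_squares(lambda q:np.concatenate([proj(p,X(q,l),True)-o for o,l in obs]),[.543,-.159,.22])
print(f.x,np.degrees(f.x[2]),f.fun.reshape(-1,2).round(1))
def P(n,u,v,z): print(n,atz(p,u,v,z,True).round(4))
P('rail',*c(634,189),.082);P('gb',*c(409,153),.082);P('mot',*c(194,96),.084)
e=lambda a,b,z:np.degrees(np.arctan2(*(atz(p,*c(*b),z,True)-atz(p,*c(*a),z,True))[::-1]))
print('rail long edge',e((632,272),(683,75),.04),e((533,240),(580,45),.0),'gb edge',e((420,198),(478,118),.042),e((337,145),(393,62),.042),e((337,145),(420,198),.042))
P('ga',291,24,.082);P('cupL',382,58,.044);P('cupM',352,136,.04)
E
python3 fitbox.py
```

```text
[ 0.5412945  -0.16994992  0.2290457 ] 13.12335179732368 [[-1.8 -0.7]
 [ 1.1  0.7]
 [ 1.5  1.6]
 [-0.4 -0.6]
 [ 0.2 -0.3]
 [-0.5 -0.1]]
rail [0.6694 0.0362]
gb [0.5534 0.0277]
mot [0.4449 0.0326]
rail long edge 93.18823569570282 92.52544766531923 gb edge 68.92592619252093 69.60885068165554 -20.389020048488778
ga [0.4497 0.2498]
cupL [0.5667 0.2424]
cupM [0.5537 0.1332]
```

Run:
```python
from h import *
S=cams.get_image('scene');D=cams.get_image('side');f=260/600
for n,a,b,z in [('rail',(241,208),(190,186),.082),('gb',(329,169),(311,191),.082),('ga',(561,227),(397,365),.082),('mot',(409,140),(425,203),.084)]:
    print(n,atz(S,190+a[0]/2.5,150+a[1]/2.5,z).round(4),atz(D,190+b[0]*f,130+b[1]*f,z).round(4))
mv(.5534,.0277,.18,69)
```

```text
rail [0.6689 0.038 ] [0.6673 0.0366]
gb [0.5541 0.032 ] [0.5516 0.0296]
ga [0.4514 0.2555] [0.4497 0.2505]
mot [0.4503 0.0395] [0.4436 0.0371]
mv dx -38.0 dy 15.7 dz 200.5 roll -55.7 rows~5.2 | now [0.5293 0.061  0.3805] psi 13.3 q6 1.45 t 3.6
```

```bash
python3 -c "
from h import *
mv(.541,-.165,.3,13.1)"
```

```text
mv dx -222.7 dy -40.7 dz 80.5 roll 0.2 rows~4.0 | now [0.5293 0.061  0.3805] psi 13.3 q6 1.45 t 3.6
```

Call:
drive_tool --moves '[{"dx": -223,"dy": -41,"dz": 80,"roll": 0},{"dx": -223,"dy": -41,"dz": 80,"roll": 0},{"dx": -223,"dy": -41,"dz": 80,"roll": 0},{"dx": -223,"dy": -41,"dz": 80,"roll": 0},{"dx": -223,"dy": -41,"dz": 80,"roll": 0},{"dx": -223,"dy": -41,"dz": 80,"roll": 0}]'

```text
time: 4.35
tcp_pos: [0.5407, -0.1658, 0.3004]
tcp_rot: [[-0.229, 0.974, -0.0], [0.974, 0.229, 0.0], [0.0, -0.0, -1.0]]
ft_force: [-0.2, -0.2, 0.4]
gripper_width: 0.499
```

```bash
python3 look.py w2 kit_box
python3 - <<'E'
import cv2
a=cv2.imread('pics/w2.png');cv2.imwrite('pics/w2c.png',cv2.resize(cv2.convertScaleAbs(a,alpha=1.8)[60:400,160:600],(776,600),interpolation=2))
E
```

```text
kit_box [([253.5, 107.1, 134.9, 183.3], 0.61)]
mv dx 221.5 dy 41.2 dz -79.0 roll 0.6 rows~4.0 | now [ 0.541  -0.165   0.3011] psi 13.3 q6 1.04 t 4.5
```

View pics/w2c.png

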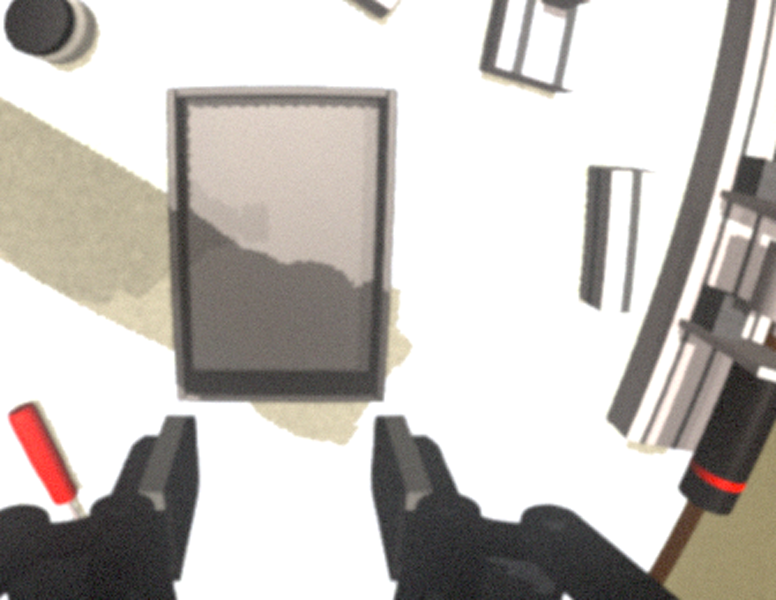

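```bash
cat > fit2.py <<'E'
from h import *
import pickle
from scipy.optimize import least_squares
p=pickle.load(open('pics/w2.pkl','rb'));f=440/776
c=lambda u,v:np.array([160+u*f,60+v*340/600])
obs=[(c(167,90),(-69,101,51)),(c(397,90),(69,101,51)),(c(384,401),(69,-101,51)),(c(179,400),(-69,-101,51)),(c(188,107),(-63,95,6)),(c(379,107),(63,95,6)),(c(369,372),(63,-95,6)),(c(191,372),(-63,-95,6))]
def X(q,l): 
    a=q[2];l=np.array(l)/1000;return [q[0]+l[0]*np.cos(a)-l[1]*np.sin(a),q[1]+l[0]*np.sin(a)+l[1]*np.cos(a),l[2]]
s=least_squares(lambda q:np.concatenate([proj(p,X(q,l),True)-o for o,l in obs]),[.543,-.159,.22])
print(s.x,np.degrees(s.x[2]),s.fun.reshape(-1,2).round(1))
mv(.669,.0365,.2,3)
E
python3 fit2.py
```

```text
[ 0.54094396 -0.17184291  0.22539134] 12.91397230418855 [[-0.6  0.1]
 [ 1.1  0.8]
 [ 0.4  2.9]
 [-1.1  2.8]
 [-0.6 -3.2]
 [-0.5 -2.6]
 [-0.4  0.1]
 [ 1.8 -0.4]]
mv dx 166.7 dy 170.8 dz 101.2 roll 10.3 rows~4.3 | now [ 0.541  -0.165   0.3011] psi 13.3 q6 1.04 t 4.5
```

Call:
drive_tool --moves '[{"dx": 167,"dy": 171,"dz": 100,"roll": 10},{"dx": 167,"dy": 171,"dz": 100,"roll": 10},{"dx": 167,"dy": 171,"dz": 100,"roll": 10},{"dx": 167,"dy": 171,"dz": 100,"roll": 10},{"dx": 167,"dy": 171,"dz": 100,"roll": 10},{"dx": 167,"dy": 171,"dz": 100,"roll": 10},{"dx": 167,"dy": 171,"dz": 100,"roll": 10}]'

```text
time: 5.32
tcp_pos: [0.6689, 0.0352, 0.2019]
tcp_rot: [[-0.056, 0.998, 0.002], [0.998, 0.056, -0.0], [-0.0, 0.002, -1.0]]
ft_force: [-0.3, -0.0, 0.1]
gripper_width: 0.5
```

```bash
python3 look.py w3 rail_block
python3 - <<'E'
import cv2
a=cv2.imread('pics/w3.png');cv2.imwrite('pics/w3c.png',cv2.resize(a[100:400,120:520],(800,600),interpolation=2))
E
```

```text
rail_block [([287.6, 146.0, 68.3, 137.5], 0.74), ([24.7, 260.3, 53.0, 56.7], 0.55)]
mv dx 32.9 dy -136.9 dz -178.4 roll -9.5 rows~3.8 | now [0.6689 0.0347 0.2019] psi 3.2 q6 1.57 t 5.4
```

View pics/w3c.png

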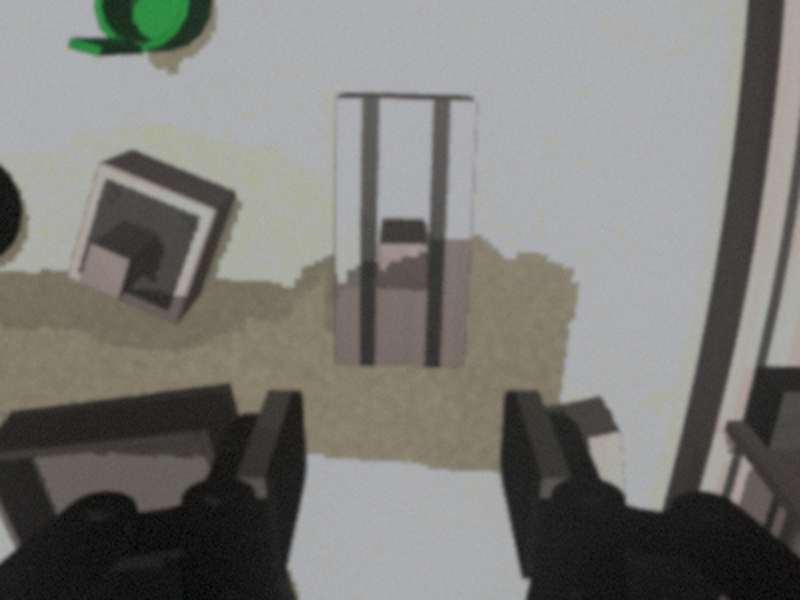

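```bash
cat > at.py <<'E'
from h import *
import pickle,sys
# usage: name scale u0 v0  z u v [z u v...] : crop-> px -> world, and in tool frame
n,s,u0,v0=sys.argv[1],*map(float,sys.argv[2:5]);p=pickle.load(open('pics/%s.pkl'%n,'rb'))
a=list(map(float,sys.argv[5:]));st=monitor.get_state();R=np.array(st['tcp_rot'])
for i in range(0,len(a),3):
    w=atz(p,u0+a[i+1]*s,v0+a[i+2]*s,a[i],True);print(w.round(4),'tool dx dy',(R.T@np.array([*(w-st['tcp_pos'][:2]),0])*1000).round(1)[:2])
E
python3 at.py w3 .5 120 100 .082 403 266 .04 337 94 .04 474 98 .04 335 363 .04 464 367
```

```text
[0.6697 0.0358] tool dx dy [1.1 0.9]
[0.6396 0.0949] tool dx dy [ 61.7 -25.9]
[0.6953 0.0964] tool dx dy [60.2 29.8]
[ 0.6427 -0.0234] tool dx dy [-56.6 -29.4]
[ 0.7005 -0.0222] tool dx dy [-58.5  28.5]
```

Call:
drive_tool --moves '[{"dx": 1.5,"dy": 1,"dz": 100,"roll": 1.5},{"dx": 1.5,"dy": 1,"dz": 100,"roll": 1.5},{"dx": 1.5,"dy": 1,"dz": 152,"roll": 1.5},{"dx": 1.5,"dy": 1,"dz": 152,"roll": 1.5},{"dx": 1.5,"dy": 1,"dz": 152,"roll": 1.5}]'

```text
time: 6.05
tcp_pos: [0.6709, 0.0367, 0.0508]
tcp_rot: [[-0.029, 1.0, 0.003], [1.0, 0.029, 0.0], [0.0, 0.003, -1.0]]
ft_force: [0.7, 0.0, 0.7]
gripper_width: 0.5
```

Call:
drive_tool --moves '[{"dx": 0,"dy": 0,"dz": 0,"roll": 0},{"dx": 0,"dy": 0,"dz": 0,"roll": 0},{"dx": 0,"dy": 0,"dz": 0,"roll": 0},{"dx": 0,"dy": 0,"dz": 0,"roll": 0},{"dx": 0,"dy": 0,"dz": 0,"roll": 0},{"dx": 0,"dy": 0,"dz": 0,"roll": 0}]' --hand 1 --newtons 70

```text
time: 6.8
tcp_pos: [0.6708, 0.0372, 0.051]
tcp_rot: [[-0.03, 1.0, 0.003], [1.0, 0.03, -0.0], [-0.0, 0.003, -1.0]]
ft_force: [-2.3, -0.3, 6.2]
gripper_width: 0.196
```

Call:
drive_tool --moves '[{"dx": 0,"dy": 0,"dz": -60,"roll": 0},{"dx": 0,"dy": 0,"dz": -100,"roll": 0},{"dx": 0,"dy": 0,"dz": -100,"roll": 0},{"dx": 0,"dy": 0,"dz": -100,"roll": 0}]'

```text
time: 7.3
tcp_pos: [0.6691, 0.0374, 0.1463]
tcp_rot: [[-0.03, 1.0, -0.003], [1.0, 0.03, -0.0], [-0.0, -0.003, -1.0]]
ft_force: [-0.6, -0.6, -7.6]
gripper_width: 0.196
```

```bash
cat >> h.py <<'E'
BX=(.541,-.171,12.95)
def box(lx,ly,z,dpsi=0):
    a=np.radians(BX[2]);x=BX[0]+(lx*np.cos(a)-ly*np.sin(a))/1000;y=BX[1]+(lx*np.sin(a)+ly*np.cos(a))/1000
    print('target',round(x,4),round(y,4));mv(x,y,z,BX[2]+dpsi)
E
python3 -c "
from h import *
box(31,-32,.15)"
```

```text
target 0.5784 -0.1952
mv dx -229.7 dy -97.8 dz -3.5 roll -11.2 rows~4.2 | now [0.6691 0.0374 0.1463] psi 1.7 q6 1.60 t 7.3
```

Call:
drive_tool --moves '[{"dx": -230,"dy": -98,"dz": -4,"roll": -11},{"dx": -230,"dy": -98,"dz": -4,"roll": -11},{"dx": -230,"dy": -98,"dz": -4,"roll": -11},{"dx": -230,"dy": -98,"dz": -4,"roll": -11},{"dx": -230,"dy": -98,"dz": -4,"roll": -11},{"dx": -230,"dy": -98,"dz": -4,"roll": -11},{"dx": -230,"dy": -98,"dz": -4,"roll": -11}]'

```text
time: 8.18
tcp_pos: [0.5789, -0.1942, 0.151]
tcp_rot: [[-0.222, 0.975, -0.002], [0.975, 0.222, 0.001], [0.001, -0.002, -1.0]]
ft_force: [0.0, -0.2, -6.2]
gripper_width: 0.196
```

```bash
python3 look.py w4 rail_block; python3 -c "
from h import *
box(31,-32,.15)
import cv2
a=cv2.imread('pics/w4.png');cv2.imwrite('pics/w4c.png',cv2.resize(cv2.convertScaleAbs(a,alpha=1.6)[60:420,80:560],(800,600),interpolation=2))
"
```

```text
rail_block [([253.9, 164.2, 135.8, 233.8], 0.67)]
mv dx 258.9 dy 8.4 dz -228.2 roll 0.2 rows~5.8 | now [ 0.5793 -0.1941  0.1516] psi 12.9 q6 1.02 t 8.3
target 0.5784 -0.1952
mv dx -0.9 dy -1.1 dz 1.6 roll -0.1 rows~0.0 | now [ 0.5793 -0.1941  0.1516] psi 12.9 q6 1.02 t 8.3
```

View pics/w4c.png

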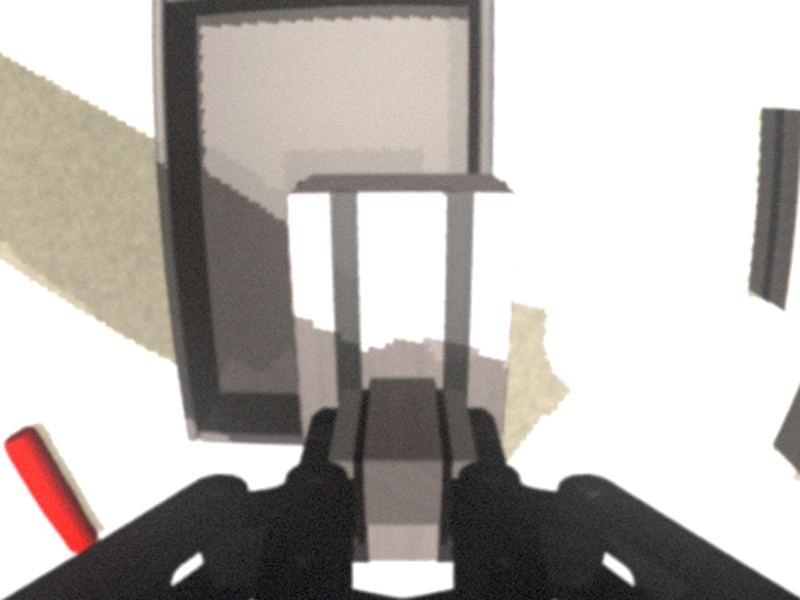

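```bash
cat >> h.py <<'E'
def loc(p,u,v,z):
    w=atz(p,u,v,z,True);a=np.radians(BX[2]);d=(w-BX[:2])*1000
    return np.round([d[0]*np.cos(a)+d[1]*np.sin(a),-d[0]*np.sin(a)+d[1]*np.cos(a)],1)
E
python3 -c "
from h import *
import pickle
p=pickle.load(open('pics/w4.pkl','rb'));c=lambda u,v:(80+u*.6,60+v*.6)
for n,u,v,z in [('rail top',290,192,.14),('',513,192,.14),('bottom',303,175,.1),('',500,175,.1),('rim outer right',493,60,.051),('rim',492,130,.051),('rim out left',157,60,.051),('rim out left',163,160,.051),('rim corner BL',189,440,.051),('floor BL -63,-95',218,393,.006),('floor left',201,60,.006),('floor TL',199,24,.006),('floor TR',470,16,.006)]: print(n,loc(p,*c(u,v),z))
"
```

```text
rail top [ 4.1 26.9]
 [60.1 26.8]
bottom [ 1.1 27.1]
 [63. 27.]
rim outer right [67.3 67.4]
rim [67.2 39.7]
rim out left [-66.6  72.1]
rim out left [-65.6  30.6]
rim corner BL [-68.4 -98.5]
floor BL -63,-95 [-65.9 -95.4]
floor left [-62.3  74.7]
floor TL [-63.1  92.3]
floor TR [63.1 91.7]
```

Call:
drive_tool --moves '[{"dx": 0,"dy": -1,"dz": 40,"roll": 0},{"dx": 0,"dy": -1,"dz": 65,"roll": 0},{"dx": 0,"dy": -1,"dz": 80,"roll": 0},{"dx": 0,"dy": -1,"dz": 90,"roll": 0},{"dx": 0,"dy": -1,"dz": 93.5,"roll": 0},{"dx": 0,"dy": -1,"dz": 93.5,"roll": 0}]'

```text
time: 9.02
tcp_pos: [0.5784, -0.1958, 0.0594]
tcp_rot: [[-0.221, 0.975, 0.001], [0.975, 0.221, -0.0], [-0.0, 0.001, -1.0]]
ft_force: [-0.2, 0.4, -6.2]
gripper_width: 0.196
```

Call:
drive_tool --moves '[{"dx": 0,"dy": 0,"dz": 1.5,"roll": 0},{"dx": 0,"dy": 0,"dz": 3,"roll": 0},{"dx": 0,"dy": 0,"dz": 3,"roll": 0}]'

```text
time: 9.4
tcp_pos: [0.5786, -0.1957, 0.0575]
tcp_rot: [[-0.221, 0.975, 0.002], [0.975, 0.221, -0.0], [-0.001, 0.002, -1.0]]
ft_force: [-2.7, 3.3, 4.1]
gripper_width: 0.2
```

Call:
drive_tool --moves '[{"dx": 0,"dy": 0,"dz": 0,"roll": 0},{"dx": 0,"dy": 0,"dz": 0,"roll": 0},{"dx": 0,"dy": 0,"dz": 0,"roll": 0},{"dx": 0,"dy": 0,"dz": -50,"roll": 0},{"dx": 0,"dy": 0,"dz": -100,"roll": 0},{"dx": 0,"dy": 0,"dz": -130,"roll": 0},{"dx": 0,"dy": 0,"dz": -130,"roll": 0}]' --hand 0.1

```text
time: 10.28
tcp_pos: [0.5795, -0.1964, 0.1889]
tcp_rot: [[-0.22, 0.975, 0.005], [0.975, 0.22, -0.002], [-0.003, 0.005, -1.0]]
ft_force: [-0.2, -0.4, 0.1]
gripper_width: 0.447
```

```bash
python3 -c "
from h import *
mv(.553,.0287,.2,69)"
```

```text
mv dx 225.3 dy 23.8 dz -11.7 roll -56.3 rows~5.3 | now [ 0.5795 -0.1964  0.1889] psi 12.7 q6 1.02 t 10.3
```

Call:
drive_tool --moves '[{"dx": 225,"dy": 24,"dz": -12,"roll": 34},{"dx": 225,"dy": 24,"dz": -12,"roll": 34},{"dx": 225,"dy": 24,"dz": -12,"roll": 34},{"dx": 225,"dy": 24,"dz": -12,"roll": 34},{"dx": 225,"dy": 24,"dz": -12,"roll": 34},{"dx": 225,"dy": 24,"dz": -12,"roll": 34}]'

```text
time: 11.02
tcp_pos: [0.5515, 0.0289, 0.1968]
tcp_rot: [[0.362, 0.932, -0.001], [0.932, -0.362, -0.0], [-0.001, -0.001, -1.0]]
ft_force: [0.2, 0.5, 1.1]
gripper_width: 0.448
```

```bash
python3 look.py w5 gearbox_b
python3 - <<'E'
import cv2
a=cv2.imread('pics/w5.png');cv2.imwrite('pics/w5c.png',cv2.resize(cv2.convertScaleAbs(a,alpha=1.4)[100:400,120:520],(800,600),interpolation=2))
E
```

```text
gearbox_b [([288.6, 177.9, 69.3, 76.8], 0.86), ([82.9, 0.0, 92.6, 83.4], 0.61), ([272.6, 279.1, 182.4, 164.5], 0.59)]
mv dx 21.8 dy -32.0 dz -182.9 roll -34.0 rows~3.2 | now [0.5517 0.028  0.1971] psi -21.3 q6 1.99 t 11.1
```

View pics/w5c.png

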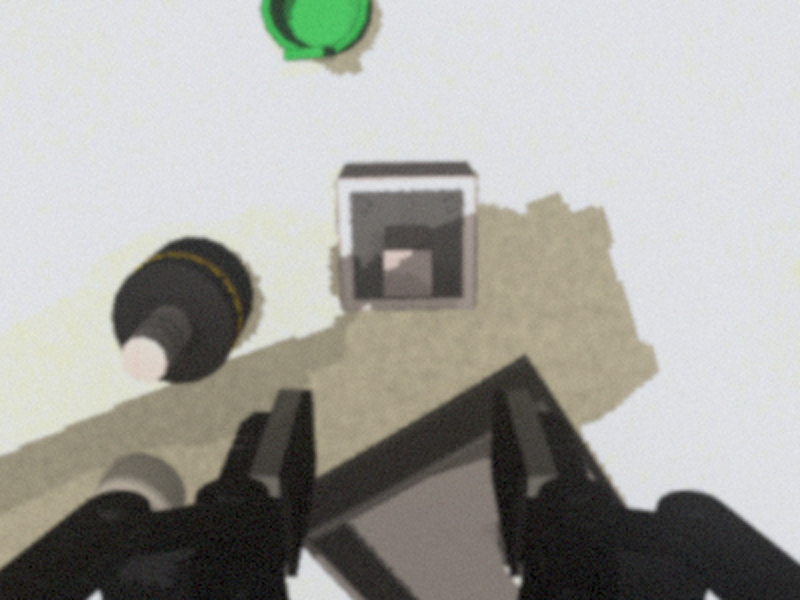

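```bash
python3 at.py w5 .5 120 100 .082 408 272 .042 337 177 .042 477 177 .042 475 307 .042 344 309
```

```text
[0.5535 0.028 ] tool dx dy [0.6 1.6]
[0.537  0.0645] tool dx dy [ 28.6 -27. ]
[0.5899 0.044 ] tool dx dy [28.8 29.7]
[ 0.5703 -0.0083] tool dx dy [-27.1  30.5]
[0.518 0.011] tool dx dy [-28.1 -25.2]
```

Call:
drive_tool --moves '[{"dx": 0.6,"dy": 1.8,"dz": 60,"roll": 0},{"dx": 0.6,"dy": 1.8,"dz": 110,"roll": 0},{"dx": 0.6,"dy": 1.8,"dz": 146,"roll": 0},{"dx": 0.6,"dy": 1.8,"dz": 146,"roll": 0}]'

```text
time: 11.62
tcp_pos: [0.5513, 0.0275, 0.0488]
tcp_rot: [[0.364, 0.931, -0.006], [0.931, -0.364, -0.0], [-0.003, -0.006, -1.0]]
ft_force: [0.3, 0.0, -0.0]
gripper_width: 0.449
```

Call:
drive_tool --moves '[{"dx": 0,"dy": 0,"dz": 0,"roll": 0},{"dx": 0,"dy": 0,"dz": 0,"roll": 0},{"dx": 0,"dy": 0,"dz": 0,"roll": 0},{"dx": 0,"dy": 0,"dz": 0,"roll": 0},{"dx": 0,"dy": 0,"dz": -50,"roll": 0},{"dx": 0,"dy": 0,"dz": -105,"roll": 0},{"dx": 0,"dy": 0,"dz": -105,"roll": 0}]' --hand 1

```text
time: 12.5
tcp_pos: [0.5562, 0.0292, 0.1616]
tcp_rot: [[0.362, 0.932, 0.008], [0.932, -0.362, 0.001], [0.004, 0.008, -1.0]]
ft_force: [0.2, -0.5, -3.8]
gripper_width: 0.2
```

```bash
python3 -c "
from h import *
box(-31,-62,.155)"
```

```text
target 0.5247 -0.2384
mv dx -260.9 dy 67.5 dz 6.2 roll -34.2 rows~4.5 | now [0.5562 0.0292 0.1616] psi -21.2 q6 1.99 t 12.5
```

Call:
drive_tool --moves '[{"dx": -261,"dy": 67,"dz": 4,"roll": -34},{"dx": -261,"dy": 67,"dz": 4,"roll": -34},{"dx": -261,"dy": 67,"dz": 4,"roll": -34},{"dx": -261,"dy": 67,"dz": 4,"roll": -34},{"dx": -261,"dy": 67,"dz": 4,"roll": -34},{"dx": -261,"dy": 67,"dz": 4,"roll": -34},{"dx": -261,"dy": 67,"dz": 4,"roll": -34}]'

```text
time: 13.38
tcp_pos: [0.5209, -0.238, 0.1516]
tcp_rot: [[-0.22, 0.975, -0.002], [0.975, 0.22, 0.001], [0.002, -0.001, -1.0]]
ft_force: [-0.4, 0.7, -2.6]
gripper_width: 0.199
```

```bash
python3 look.py w6; python3 -c "
from h import *
box(-31,-62,.057)
import cv2
a=cv2.imread('pics/w6.png');cv2.imwrite('pics/w6c.png',cv2.resize(cv2.convertScaleAbs(a,alpha=1.6)[60:420,80:560],(800,600),interpolation=2))
"
```

```text
mv dx 288.6 dy 74.2 dz -227.8 roll 0.1 rows~6.3 | now [ 0.5212 -0.2376  0.1519] psi 12.8 q6 0.92 t 13.4
target 0.5247 -0.2384
mv dx -1.6 dy 3.4 dz 94.9 roll -0.2 rows~1.6 | now [ 0.5212 -0.2376  0.1519] psi 12.8 q6 0.92 t 13.4
```

View pics/w6c.png

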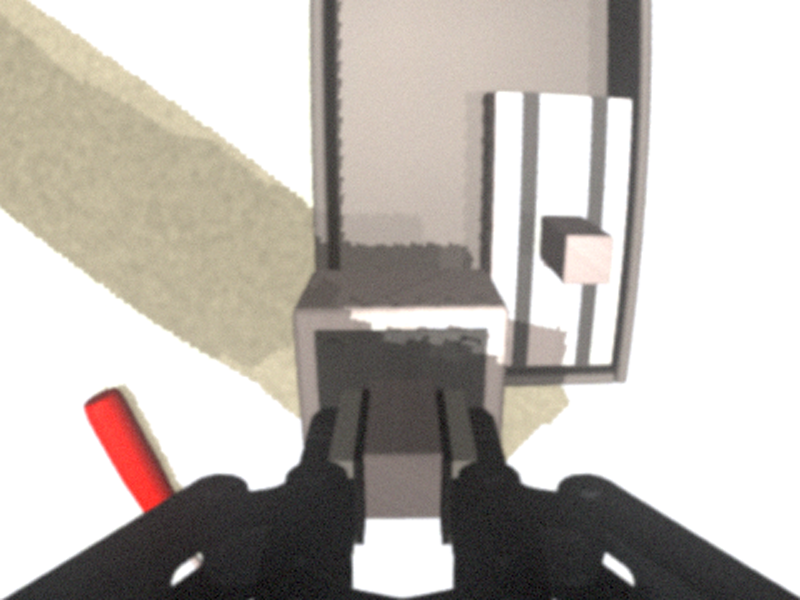

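```bash
python3 -c "
from h import *
import pickle
p=pickle.load(open('pics/w6.pkl','rb'));c=lambda u,v:(80+u*.6,60+v*.6)
for n,u,v,z in [('rail top',495,93,.046),('',633,98,.046),('',511,368,.046),('',615,366,.046),('rail boss',586,258,.088),('gb top',295,308,.144),('',508,308,.144),('gb bottom',318,270,.102),('',482,270,.102),('rim outer right BR',626,381,.051),('rim out left',313,100,.051),('rim out left',314,200,.051)]: print(n,loc(p,*c(u,v),z))
"
```

```text
rail top [ 2.9 24.8]
 [61.1 25.9]
 [ 13.7 -92.6]
 [ 62.5 -92.8]
rail boss [ 30.6 -32.5]
gb top [-61.7 -32.3]
 [ -6.8 -32.5]
gb bottom [-61.2 -33.2]
 [ -8.4 -33.4]
rim outer right BR [ 66.9 -98.2]
rim out left [-68.5  22. ]
rim out left [-69.1 -17.7]
```

Call:
drive_tool --moves '[{"dx": 1,"dy": 3,"dz": 0,"roll": 0},{"dx": 1,"dy": 3,"dz": 40,"roll": 0},{"dx": 1,"dy": 3,"dz": 65,"roll": 0},{"dx": 1,"dy": 3,"dz": 80,"roll": 0},{"dx": 1,"dy": 3,"dz": 90,"roll": 0},{"dx": 1,"dy": 3,"dz": 94,"roll": 0},{"dx": 1,"dy": 3,"dz": 94,"roll": 0}]'

```text
time: 14.3
tcp_pos: [0.5247, -0.2372, 0.0596]
tcp_rot: [[-0.221, 0.975, 0.001], [0.975, 0.221, -0.001], [-0.001, 0.001, -1.0]]
ft_force: [0.4, 0.4, -2.5]
gripper_width: 0.194
```

Call:
drive_tool --moves '[{"dx": 0,"dy": 0,"dz": 1.5,"roll": 0},{"dx": 0,"dy": 0,"dz": 3,"roll": 0},{"dx": 0,"dy": 0,"dz": 3.5,"roll": 0},{"dx": 0,"dy": 0,"dz": 3.5,"roll": 0}]'

```text
time: 14.8
tcp_pos: [0.5248, -0.2375, 0.0591]
tcp_rot: [[-0.22, 0.975, 0.003], [0.975, 0.22, -0.002], [-0.002, 0.003, -1.0]]
ft_force: [-8.4, 3.2, 19.2]
gripper_width: 0.198
```

Call:
drive_tool --moves '[{"dx": 0,"dy": 0,"dz": 0,"roll": 0},{"dx": 0,"dy": 0,"dz": 0,"roll": 0},{"dx": 0,"dy": 0,"dz": 0,"roll": 0},{"dx": 0,"dy": 0,"dz": -50,"roll": 0},{"dx": 0,"dy": 0,"dz": -100,"roll": 0},{"dx": 0,"dy": 0,"dz": -130,"roll": 0},{"dx": 0,"dy": 0,"dz": -130,"roll": 0}]' --hand 0.1

```text
time: 15.68
tcp_pos: [0.5256, -0.2376, 0.188]
tcp_rot: [[-0.221, 0.975, 0.005], [0.975, 0.221, -0.002], [-0.003, 0.004, -1.0]]
ft_force: [0.3, 0.3, -0.3]
gripper_width: 0.45
```

```bash
python3 -c "
from h import *
mv(.445,.033,.2,13)"
```

```text
mv dx 281.7 dy -18.9 dz -12.9 roll -0.3 rows~4.7 | now [ 0.5256 -0.2376  0.188 ] psi 12.7 q6 0.92 t 15.7
```

Call:
drive_tool --moves '[{"dx": 282,"dy": -19,"dz": -13,"roll": 0},{"dx": 282,"dy": -19,"dz": -13,"roll": 0},{"dx": 282,"dy": -19,"dz": -13,"roll": 0},{"dx": 282,"dy": -19,"dz": -13,"roll": 0},{"dx": 282,"dy": -19,"dz": -13,"roll": 0},{"dx": 282,"dy": -19,"dz": -13,"roll": 0},{"dx": 282,"dy": -19,"dz": -13,"roll": 0}]'

```text
time: 16.55
tcp_pos: [0.4433, 0.0336, 0.1974]
tcp_rot: [[-0.221, 0.975, -0.001], [0.975, 0.221, -0.0], [-0.0, -0.001, -1.0]]
ft_force: [0.8, -0.2, -0.2]
gripper_width: 0.455
```

```bash
python3 look.py w7 motor_b
python3 - <<'E'
from h import *
import pickle
p=pickle.load(open('pics/w7.pkl','rb'));e=proj(p,[.445,.034,.084],True);print(e)
u,v=e.astype(int);c=cv2.cvtColor(p['img'],cv2.COLOR_RGB2GRAY)[v-45:v+45,u-60:u+60]
cv2.imwrite('pics/w7c.png',cv2.resize(c,None,fx=5,fy=5))
E
```

```text
motor_b [([286.9, 182.2, 69.8, 74.6], 0.96)]
mv dx 7.3 dy 90.1 dz -182.4 roll -0.0 rows~3.4 | now [0.4436 0.0331 0.1977] psi 12.7 q6 1.42 t 16.6
[323.17380639 236.22877487]
```

View pics/w7c.png

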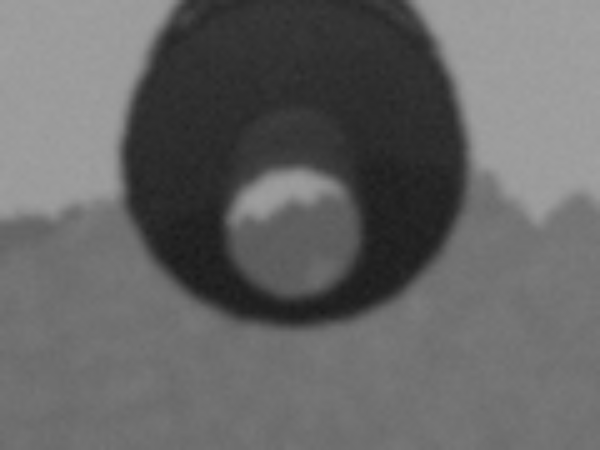

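```bash
python3 at.py w7 1 0 0 .084 321.6 237.6
```

```text
[0.4441 0.0327] tool dx dy [-0.4  0.5]
```

Call:
drive_tool --moves '[{"dx": -0.4,"dy": 0.5,"dz": 60,"roll": 0},{"dx": -0.4,"dy": 0.5,"dz": 110,"roll": 0},{"dx": -0.4,"dy": 0.5,"dz": 144,"roll": 0},{"dx": -0.4,"dy": 0.5,"dz": 144,"roll": 0}]'

```text
time: 17.15
tcp_pos: [0.4419, 0.0325, 0.0518]
tcp_rot: [[-0.219, 0.976, -0.006], [0.976, 0.219, -0.001], [0.001, -0.006, -1.0]]
ft_force: [-0.6, -0.4, 0.5]
gripper_width: 0.449
```

Call:
drive_tool --moves '[{"dx": 0,"dy": 0,"dz": 0,"roll": 0},{"dx": 0,"dy": 0,"dz": 0,"roll": 0},{"dx": 0,"dy": 0,"dz": 0,"roll": 0},{"dx": 0,"dy": 0,"dz": 0,"roll": 0},{"dx": 0,"dy": 0,"dz": -50,"roll": 0},{"dx": 0,"dy": 0,"dz": -105,"roll": 0},{"dx": 0,"dy": 0,"dz": -105,"roll": 0}]' --hand 1

```text
time: 18.02
tcp_pos: [0.4464, 0.034, 0.1632]
tcp_rot: [[-0.221, 0.975, 0.007], [0.975, 0.221, 0.001], [-0.001, 0.007, -1.0]]
ft_force: [0.7, 0.1, -5.4]
gripper_width: 0.211
```

```bash
python3 -c "
from h import *
box(-31.5,1,.158)"
```

```text
target 0.5101 -0.1771
mv dx -219.9 dy 15.4 dz 5.5 roll -0.2 rows~3.7 | now [0.4464 0.034  0.1632] psi 12.8 q6 1.42 t 18.0
```

Call:
drive_tool --moves '[{"dx": -220,"dy": 17,"dz": 3,"roll": 0},{"dx": -220,"dy": 17,"dz": 3,"roll": 0},{"dx": -220,"dy": 17,"dz": 3,"roll": 0},{"dx": -220,"dy": 17,"dz": 3,"roll": 0},{"dx": -220,"dy": 17,"dz": 3,"roll": 0},{"dx": -220,"dy": 17,"dz": 3,"roll": 0}]'

```text
time: 18.77
tcp_pos: [0.5081, -0.1766, 0.1546]
tcp_rot: [[-0.22, 0.975, -0.003], [0.975, 0.221, 0.002], [0.002, -0.002, -1.0]]
ft_force: [-0.5, 0.4, -5.6]
gripper_width: 0.203
```

```bash
python3 look.py w8; python3 -c "
from h import *
box(-31.5,1,.059)
import cv2
a=cv2.imread('pics/w8.png');cv2.imwrite('pics/w8c.png',cv2.resize(cv2.convertScaleAbs(a,alpha=1.6)[60:420,80:560],(800,600),interpolation=2))
"
```

```text
mv dx 225.9 dy 73.1 dz -224.7 roll 0.1 rows~5.4 | now [ 0.5083 -0.1762  0.1551] psi 12.8 q6 1.01 t 18.8
target 0.5101 -0.1771
mv dx -1.4 dy 1.8 dz 96.1 roll -0.2 rows~1.6 | now [ 0.5083 -0.1762  0.1551] psi 12.8 q6 1.01 t 18.8
```

View pics/w8c.png

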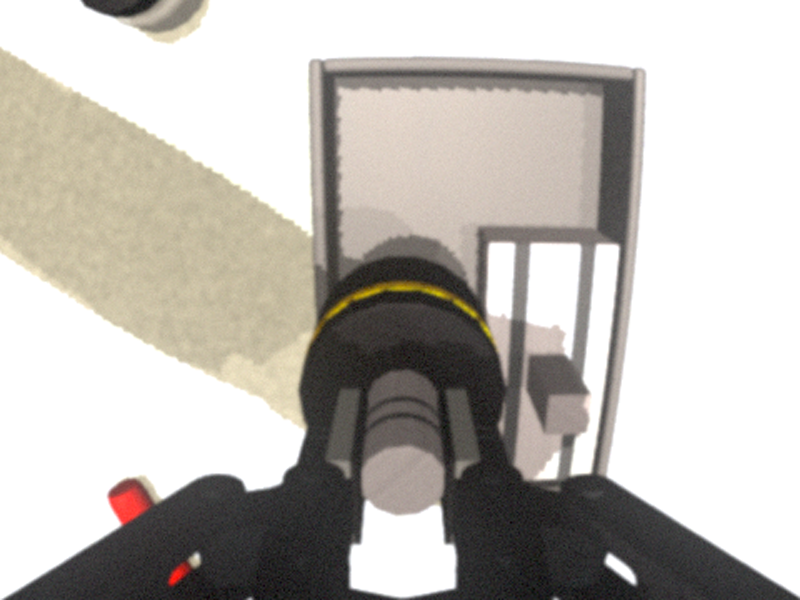

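```bash
python3 -c "
from h import *
import pickle
p=pickle.load(open('pics/w8.pkl','rb'));c=lambda u,v:(80+u*.6,60+v*.6)
for n,u,v,z in [('rimTL',309,60,.051),('TR',646,69,.051),('rim right',610,450,.051),('rail',480,242,.046),('',618,244,.046),('rail boss',567,413,.088),('floor TL',340,88,.006),('floor TR',603,95,.006),('coupling top',403,478,.1865)]: print(n,loc(p,*c(u,v),z))
"
```

```text
rimTL [-69.2 101.1]
TR [ 67.  101.2]
rim right [ 66.6 -73.3]
rail [-0.6 26.1]
 [60.1 25.9]
rail boss [ 31.1 -32.3]
floor TL [-61.6  91.2]
floor TR [63.1 90.6]
coupling top [-32.6   5.4]
```

Call:
drive_tool --moves '[{"dx": -2,"dy": 1.3,"dz": 0,"roll": 0},{"dx": -2,"dy": 1.3,"dz": 40,"roll": 0},{"dx": -2,"dy": 1.3,"dz": 65,"roll": 0},{"dx": -2,"dy": 1.3,"dz": 80,"roll": 0},{"dx": -2,"dy": 1.3,"dz": 90,"roll": 0},{"dx": -2,"dy": 1.3,"dz": 94,"roll": 0},{"dx": -2,"dy": 1.3,"dz": 94,"roll": 0}]'

```text
time: 19.7
tcp_pos: [0.5112, -0.179, 0.0629]
tcp_rot: [[-0.221, 0.975, 0.001], [0.975, 0.221, -0.0], [-0.001, 0.001, -1.0]]
ft_force: [0.2, 0.5, -4.8]
gripper_width: 0.212
```

Call:
drive_tool --moves '[{"dx": 0,"dy": 0,"dz": 1.5,"roll": 0},{"dx": 0,"dy": 0,"dz": 3,"roll": 0},{"dx": 0,"dy": 0,"dz": 4,"roll": 0},{"dx": 0,"dy": 0,"dz": 4,"roll": 0}]'

```text
time: 20.2
tcp_pos: [0.5117, -0.1788, 0.062]
tcp_rot: [[-0.221, 0.975, 0.004], [0.975, 0.221, -0.001], [-0.001, 0.004, -1.0]]
ft_force: [-6.8, 4.4, 16.6]
gripper_width: 0.211
```

Call:
drive_tool --moves '[{"dx": 0,"dy": 0,"dz": 0,"roll": 0},{"dx": 0,"dy": 0,"dz": 0,"roll": 0},{"dx": 0,"dy": 0,"dz": 0,"roll": 0},{"dx": 0,"dy": 0,"dz": -50,"roll": 0},{"dx": 0,"dy": 0,"dz": -100,"roll": 0},{"dx": 0,"dy": 0,"dz": -130,"roll": 0},{"dx": 0,"dy": 0,"dz": -130,"roll": 0}]' --hand 0.1

```text
time: 21.08
tcp_pos: [0.5123, -0.1795, 0.1909]
tcp_rot: [[-0.221, 0.975, 0.005], [0.975, 0.221, -0.002], [-0.003, 0.004, -1.0]]
ft_force: [0.4, -0.2, -0.8]
gripper_width: 0.452
```

```bash
python3 -c "
from h import *
mv(.45,.252,.2,13)
p=cams.get_image('side')
print([(np.round(b['box'],1).tolist(),round(b['confidence'],2)) for b in finder.boxes_of('gearbox_a',p)[:3]])"
```

```text
mv dx 434.5 dy 34.4 dz -10.1 roll -0.3 rows~7.3 | now [ 0.5123 -0.1795  0.1909] psi 12.7 q6 1.01 t 21.1
[([306.4, 235.7, 23.2, 41.9], 0.64), ([342.8, 286.1, 37.8, 46.8], 0.59), ([338.8, 149.4, 25.0, 24.9], 0.54)]
```

Call:
drive_tool --moves '[{"dx": 434,"dy": 34,"dz": -10,"roll": 0},{"dx": 434,"dy": 34,"dz": -10,"roll": 0},{"dx": 434,"dy": 34,"dz": -10,"roll": 0},{"dx": 434,"dy": 34,"dz": -10,"roll": 0},{"dx": 434,"dy": 34,"dz": -10,"roll": 0},{"dx": 434,"dy": 34,"dz": -10,"roll": 0},{"dx": 434,"dy": 34,"dz": -10,"roll": 0},{"dx": 434,"dy": 34,"dz": -10,"roll": 0},{"dx": 434,"dy": 34,"dz": -10,"roll": 0}]'

```text
time: 22.3
tcp_pos: [0.4475, 0.2516, 0.1968]
tcp_rot: [[-0.221, 0.975, -0.002], [0.975, 0.221, -0.002], [-0.001, -0.003, -1.0]]
ft_force: [-0.2, 0.0, 0.1]
gripper_width: 0.45
```

```bash
python3 look.py w9 gearbox_a
cat > plate.py <<'E'
from h import *
import pickle,sys
# plate (by colour) outline -> world at height z
p=pickle.load(open('pics/%s.pkl'%sys.argv[1],'rb'));z=float(sys.argv[2]);lo,hi=map(int,sys.argv[3:5])
h=cv2.cvtColor(p['img'],cv2.COLOR_RGB2HSV);m=((h[...,0]>lo)&(h[...,0]<hi)&(h[...,1]>110)&(h[...,2]>30)).astype('uint8')
n,l,st,ce=cv2.connectedComponentsWithStats(m)
st_=monitor.get_state();R=np.array(st_['tcp_rot'])
for i in sorted(range(1,n),key=lambda i:-st[i,4])[:2]:
    c=cv2.convexHull(cv2.findContours((l==i).astype('uint8'),0,2)[0][0])[:,0]
    W=np.array([atz(p,u,v,z,True) for u,v in c.astype(float)]);T=(np.c_[W-st_['tcp_pos'][:2],np.zeros(len(W))]@R)[:,:2]*1000
    print(st[i],cv2.minAreaRect(T.astype('float32')))
E
python3 plate.py w9 .042 95 130
```

```text
gearbox_a [([285.1, 177.2, 74.3, 77.3], 0.69), ([447.6, 114.6, 63.2, 43.5], 0.32)]
mv dx -204.1 dy 37.8 dz -182.4 roll -0.0 rows~4.6 | now [0.4482 0.2507 0.1975] psi 12.7 q6 1.86 t 22.4
[ 413  218   66   95 3251] ((-37.73491668701172, 120.79454040527344), (56.968345642089844, 102.83523559570312), 37.118167877197266)
[ 295  194   56   55 1514] ((0.8883304595947266, 1.652984619140625), (44.240478515625, 44.06255340576172), 84.9705810546875)
```

Call:
drive_tool --moves '[{"dx": 0.9,"dy": 1.6,"dz": 60,"roll": -5},{"dx": 0.9,"dy": 1.6,"dz": 110,"roll": -5},{"dx": 0.9,"dy": 1.6,"dz": 147,"roll": -5},{"dx": 0.9,"dy": 1.6,"dz": 147,"roll": -5}]'

```text
time: 22.9
tcp_pos: [0.4478, 0.2505, 0.0487]
tcp_rot: [[-0.302, 0.953, -0.005], [0.953, 0.302, -0.003], [-0.001, -0.006, -1.0]]
ft_force: [-1.3, -0.3, 0.2]
gripper_width: 0.454
```

Call:
drive_tool --moves '[{"dx": 0,"dy": 0,"dz": 0,"roll": 0},{"dx": 0,"dy": 0,"dz": 0,"roll": 0},{"dx": 0,"dy": 0,"dz": 0,"roll": 0},{"dx": 0,"dy": 0,"dz": 0,"roll": 0},{"dx": 0,"dy": 0,"dz": -50,"roll": 0},{"dx": 0,"dy": 0,"dz": -105,"roll": 0},{"dx": 0,"dy": 0,"dz": -105,"roll": 0}]' --hand 1

```text
time: 23.78
tcp_pos: [0.4518, 0.2546, 0.1607]
tcp_rot: [[-0.305, 0.952, 0.007], [0.952, 0.305, 0.004], [0.002, 0.008, -1.0]]
ft_force: [1.3, 0.7, -5.1]
gripper_width: 0.2
```

```bash
python3 -c "
from h import *
box(-32,62,.158)"
```

```text
target 0.4959 -0.1177
mv dx -368.1 dy -71.6 dz 1.4 roll 4.8 rows~6.2 | now [0.4518 0.2546 0.1607] psi 17.8 q6 1.77 t 23.8
```

Call:
drive_tool --moves '[{"dx": -366,"dy": -70,"dz": 1,"roll": 5},{"dx": -366,"dy": -70,"dz": 1,"roll": 5},{"dx": -366,"dy": -70,"dz": 1,"roll": 5},{"dx": -366,"dy": -70,"dz": 1,"roll": 5},{"dx": -366,"dy": -70,"dz": 1,"roll": 5},{"dx": -366,"dy": -70,"dz": 1,"roll": 5},{"dx": -366,"dy": -70,"dz": 1,"roll": 5},{"dx": -366,"dy": -70,"dz": 1,"roll": 5},{"dx": -366,"dy": -70,"dz": 1,"roll": 5}]'

```text
time: 24.9
tcp_pos: [0.4941, -0.1155, 0.1546]
tcp_rot: [[-0.222, 0.975, -0.001], [0.975, 0.222, 0.001], [0.001, -0.001, -1.0]]
ft_force: [-0.0, -0.1, -4.1]
gripper_width: 0.2
```

```bash
python3 look.py w10; python3 -c "
from h import *
box(-32,62,.0585)
import cv2
a=cv2.imread('pics/w10.png');cv2.imwrite('pics/w10c.png',cv2.resize(cv2.convertScaleAbs(a,alpha=1.6)[60:420,80:560],(800,600),interpolation=2))
"
```

```text
mv dx 163.2 dy 73.8 dz -225.1 roll 0.2 rows~4.8 | now [ 0.4943 -0.1154  0.1548] psi 12.9 q6 1.12 t 24.9
target 0.4959 -0.1177
mv dx -2.7 dy 1.2 dz 96.3 roll -0.1 rows~1.6 | now [ 0.4943 -0.1154  0.1548] psi 12.9 q6 1.12 t 24.9
```

View pics/w10c.png

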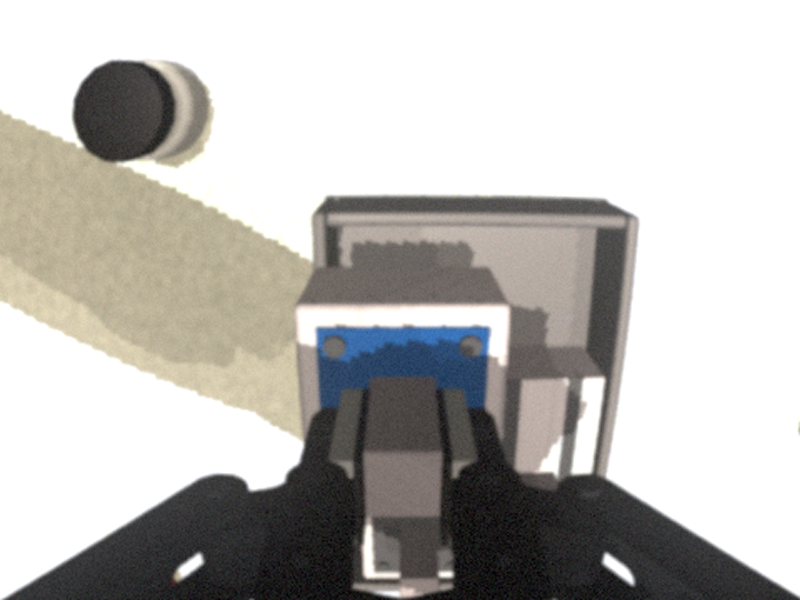

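```bash
python3 -c "
from h import *
import pickle
p=pickle.load(open('pics/w10.pkl','rb'));c=lambda u,v:(80+u*.6,60+v*.6)
for n,u,v,z in [('rimTL',314,215,.051),('TR',637,217,.051),('base TL',327,198,0),('TR',617,203,0),('rail',515,375,.046),('',604,377,.046),('ga top',296,306,.147),('',509,306,.147),('bot',315,270,.105),('',490,270,.105)]: print(n,loc(p,*c(u,v),z))
"
```

```text
rimTL [-68.5 101. ]
TR [ 66.1 101.5]
base TL [-69.2 100.7]
TR [75.1 99.8]
rail [17.7 28. ]
 [60.3 26. ]
ga top [-60.1  93.6]
 [-5.4 93.5]
bot [-60.9  92.1]
 [-4.5 92.1]
```

Call:
drive_tool --moves '[{"dx": -1.7,"dy": 1,"dz": 0,"roll": 0},{"dx": -1.7,"dy": 1,"dz": 40,"roll": 0},{"dx": -1.7,"dy": 1,"dz": 65,"roll": 0},{"dx": -1.7,"dy": 1,"dz": 80,"roll": 0},{"dx": -1.7,"dy": 1,"dz": 90,"roll": 0},{"dx": -1.7,"dy": 1,"dz": 95,"roll": 0},{"dx": -1.7,"dy": 1,"dz": 95,"roll": 0}]'

```text
time: 25.82
tcp_pos: [0.4961, -0.1182, 0.0606]
tcp_rot: [[-0.221, 0.975, 0.0], [0.975, 0.221, -0.0], [-0.0, 0.0, -1.0]]
ft_force: [-0.2, -0.2, -3.3]
gripper_width: 0.195
```

Call:
drive_tool --moves '[{"dx": 0,"dy": 0,"dz": 1.5,"roll": 0},{"dx": 0,"dy": 0,"dz": 2.5,"roll": 0},{"dx": 0,"dy": 0,"dz": 3,"roll": 0},{"dx": 0,"dy": 0,"dz": 3,"roll": 0}]'

```text
time: 26.32
tcp_pos: [0.4963, -0.1184, 0.0587]
tcp_rot: [[-0.22, 0.975, 0.002], [0.975, 0.22, -0.001], [-0.001, 0.002, -1.0]]
ft_force: [-3.1, 0.2, 5.6]
gripper_width: 0.196
```

Call:
drive_tool --moves '[{"dx": 0,"dy": 0,"dz": 0,"roll": 0},{"dx": 0,"dy": 0,"dz": 0,"roll": 0},{"dx": 0,"dy": 0,"dz": 0,"roll": 0},{"dx": 0,"dy": 0,"dz": -50,"roll": 0},{"dx": 0,"dy": 0,"dz": -100,"roll": 0},{"dx": 0,"dy": 0,"dz": -150,"roll": 0},{"dx": 0,"dy": 0,"dz": -150,"roll": 0}]' --hand 0.1

```text
time: 27.2
tcp_pos: [0.498, -0.1187, 0.2116]
tcp_rot: [[-0.221, 0.975, 0.007], [0.975, 0.221, -0.002], [-0.003, 0.007, -1.0]]
ft_force: [-0.1, -0.7, -0.6]
gripper_width: 0.454
```

```bash
python3 -c "
from h import *
mv(.55,.22,.25,13)"
```

```text
mv dx 318.7 dy 125.7 dz -38.6 roll -0.3 rows~5.7 | now [ 0.498  -0.1187  0.2116] psi 12.7 q6 1.11 t 27.2
```

Call:
drive_tool --moves '[{"dx": 319,"dy": 126,"dz": -39,"roll": 0},{"dx": 319,"dy": 126,"dz": -39,"roll": 0},{"dx": 319,"dy": 126,"dz": -39,"roll": 0},{"dx": 319,"dy": 126,"dz": -39,"roll": 0},{"dx": 319,"dy": 126,"dz": -39,"roll": 0},{"dx": 319,"dy": 126,"dz": -39,"roll": 0},{"dx": 319,"dy": 126,"dz": -39,"roll": 0},{"dx": 319,"dy": 126,"dz": -39,"roll": 0}]'

```text
time: 28.2
tcp_pos: [0.548, 0.2202, 0.2453]
tcp_rot: [[-0.221, 0.975, -0.001], [0.975, 0.221, -0.001], [-0.001, -0.002, -1.0]]
ft_force: [1.1, -0.7, 0.2]
gripper_width: 0.447
```

```bash
python3 look.py w11 cup_large cup_medium cup_small
python3 - <<'E'
import cv2
a=cv2.imread('pics/w11.png');cv2.imwrite('pics/w11c.png',cv2.resize(cv2.convertScaleAbs(a,alpha=1.3)[40:400,80:560],(800,600),interpolation=2))
E
```

```text
cup_large [([315.5, 151.6, 62.6, 83.3], 0.59)]
cup_medium [([288.1, 257.9, 40.1, 72.9], 0.88)]
cup_small [([345.9, 56.6, 40.0, 37.6], 0.77)]
mv dx -151.6 dy -52.8 dz -133.7 roll -0.1 rows~3.5 | now [0.5483 0.2195 0.2463] psi 12.6 q6 1.73 t 28.4
```

View pics/w11c.png

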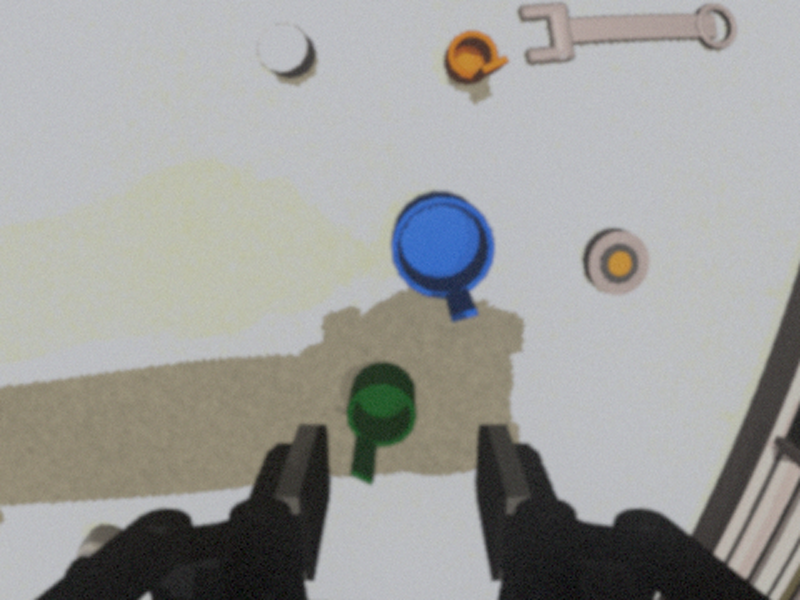

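```bash
cat > cup.py <<'E'
from h import *
from scipy.optimize import minimize
import pickle
C={'large':(29.5,44,27.5,89,(98,130)),'medium':(22,40,20,85,(40,90)),'small':(14.5,36,12.5,81,(4,20))}
def fit(p,name,x0,y0,z0=0.,S=4):
    ro,h,rt_,H,(lo,hi)=C[name];e=proj(p,[x0,y0,z0+.04],True).astype(int)
    a=np.clip(e-70,0,None);im=p['img'][a[1]:e[1]+70,a[0]:e[0]+70]
    v=cv2.cvtColor(cv2.resize(cv2.GaussianBlur(im,(3,3),0),None,fx=S,fy=S,interpolation=1),cv2.COLOR_RGB2HSV).astype(int)
    m=(v[...,0]>=lo)&(v[...,0]<=hi)&(v[...,1]>100)&(v[...,2]>25)
    t=np.linspace(0,2*np.pi,40)
    def ren(q):
        c,s=np.cos(q[2]),np.sin(q[2]);o=np.zeros(m.shape,'uint8')
        cyl=[(ro*np.cos(k),ro*np.sin(k),z) for k in t for z in(0,h)]
        tab=[(rt_+i,j,z) for i in(-2,2) for j in(-7,7) for z in(h-10,H)]
        for P in(cyl,tab):
            U=np.array([(proj(p,[q[0]/1e3+(l[0]*c-l[1]*s)/1e3,q[1]/1e3+(l[0]*s+l[1]*c)/1e3,z0+l[2]/1e3],True)-a+.5)*S-.5 for l in P])
            cv2.fillConvexPoly(o,cv2.convexHull(U.round().astype(np.int32)),1)
        return o>0
    cost=lambda q:1-(ren(q)&m).sum()/max(1,(ren(q)|m).sum())
    best=None
    for f in np.arange(0,2*np.pi,np.pi/6):
        c=cost([x0*1e3,y0*1e3,f]);best=min(best or (9,0),(c,f))
    b=minimize(cost,[x0*1e3,y0*1e3,best[1]],method='Nelder-Mead',options=dict(initial_simplex=[[x0*1e3,y0*1e3,best[1]],[x0*1e3+6,y0*1e3,best[1]],[x0*1e3,y0*1e3+6,best[1]],[x0*1e3,y0*1e3,best[1]+.3]],xatol=.05,fatol=1e-5))
    b=minimize(cost,b.x,method='Nelder-Mead',options=dict(initial_simplex=[b.x,b.x+[3,0,0],b.x+[0,3,0],b.x+[0,0,.15]]))
    x,y,f=b.x;T=(x+rt_*np.cos(f),y+rt_*np.sin(f))
    print(name,'centre',b.x[:2].round(1),'phi %.1f'%np.degrees(f),'iou %.3f'%(1-b.fun),'tab',np.round(T,1));return x,y,f,T
def grasp(name,T,f,z,H=None): mv(T[0]/1e3,T[1]/1e3,z,np.degrees(f)+90)
if __name__=='__main__':
    import sys
    p=pickle.load(open('pics/%s.pkl'%sys.argv[1],'rb'))
    for n,x,y in zip(sys.argv[2::3],sys.argv[3::3],sys.argv[4::3]):
        r_=fit(p,n,float(x),float(y));grasp(n,r_[3],r_[2],.07)
E
python3 cup.py w11 large .567 .242 medium .554 .133 small .558 .352
```

```text
large centre [566. 244.] phi 301.0 iou 0.904 tab [580.2 220.4]
mv dx -6.1 dy 31.3 dz 176.3 roll -18.3 rows~3.0 | now [0.5483 0.2195 0.2463] psi 12.6 q6 1.73 t 28.4
medium centre [555.2 127.4] phi 121.4 iou 0.522 tab [544.8 144.5]
mv dx -72.4 dy -19.8 dz 176.3 roll -18.7 rows~3.2 | now [0.5483 0.2195 0.2463] psi 12.6 q6 1.73 t 28.4
small centre [559.1 356.5] phi 261.1 iou 0.811 tab [557.2 344.2]
mv dx 119.7 dy 36.0 dz 176.3 roll 21.5 rows~3.6 | now [0.5483 0.2195 0.2463] psi 12.6 q6 1.73 t 28.4
```

```bash
python3 - <<'E'
import re
s=open('cup.py').read()
s=s.replace("(v[...,1]>100)&(v[...,2]>25)","(v[...,1]>75)&(v[...,2]>12)\n    m=cv2.morphologyEx(m.astype('uint8'),cv2.MORPH_CLOSE,np.ones((9,9)));n,l,st,_=cv2.connectedComponentsWithStats(m);i=1+st[1:,4].argmax()\n    m=cv2.drawContours(np.zeros_like(m),cv2.findContours((l==i).astype('uint8'),0,2)[0],-1,1,-1)>0;cv2.imwrite('pics/m_%s.png'%name,m*255)")
s=s.replace("(4,20)","(0,22)").replace("(40,90)","(35,95)").replace("(98,130)","(95,135)")
open('cup.py','w').write(s)
E
python3 cup.py w11 large .567 .242 medium .554 .133 small .558 .352
python3 -c "
import cv2,numpy as np
a=[cv2.resize(cv2.imread('pics/m_%s.png'%n),(260,260)) for n in('large','medium','small')]
p=cv2.imread('pics/w11.png')
cv2.imwrite('pics/mm.png',np.hstack(a))"
```

```text
large centre [566.6 244.2] phi 298.4 iou 0.934 tab [579.7 220.1]
mv dx -6.3 dy 30.7 dz 176.3 roll -15.7 rows~3.0 | now [0.5483 0.2195 0.2463] psi 12.6 q6 1.73 t 28.4
medium centre [554.8 132.7] phi 245.3 iou 0.838 tab [546.4 114.5]
mv dx -102.0 dy -24.8 dz 176.3 roll 37.3 rows~3.5 | now [0.5483 0.2195 0.2463] psi 12.6 q6 1.73 t 28.4
small centre [558.8 356.2] phi 215.6 iou 0.873 tab [548.7 348.9]
mv dx 126.2 dy 28.7 dz 176.3 roll 67.1 rows~6.3 | now [0.5483 0.2195 0.2463] psi 12.6 q6 1.73 t 28.4[ WARN:0@0.447] global loadsave.cpp:1063 imwrite_ Unsupported depth image for selected encoder is fallbacked to CV_8U.
```

View pics/mm.png

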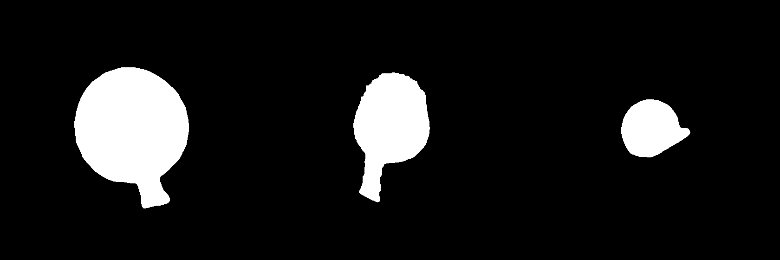

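```bash
python3 - <<'E'
s=open('cup.py').read()
i=s.index("    best=None");j=s.index("    x,y,f=b.x")
s=s[:i]+"""    X=np.array([x0*1e3,y0*1e3,0]);nm=lambda q,d:minimize(cost,q,method='Nelder-Mead',options=dict(initial_simplex=[q,q+[d,0,0],q+[0,d,0],q+[0,0,d/20]],maxiter=60))
    b=min((nm(X+[0,0,f],6) for f in np.arange(0,2*np.pi,np.pi/4)),key=lambda b:b.fun);b=nm(b.x,2)
"""+s[j:]
open('cup.py','w').write(s)
E
python3 cup.py w11 large .567 .242 medium .554 .133 small .558 .352
```

```text
large centre [566.2 244.5] phi 301.0 iou 0.934 tab [580.3 221. ]
mv dx -5.5 dy 31.6 dz 176.3 roll -18.3 rows~3.0 | now [0.5483 0.2195 0.2463] psi 12.6 q6 1.73 t 28.4
medium centre [554.4 131.8] phi 247.4 iou 0.838 tab [546.8 113.3]
mv dx -103.2 dy -24.8 dz 176.3 roll 35.2 rows~3.4 | now [0.5483 0.2195 0.2463] psi 12.6 q6 1.73 t 28.4
small centre [557.8 355.4] phi -40.8 iou 0.882 tab [567.3 347.3]
mv dx 120.5 dy 46.5 dz 176.3 roll -36.6 rows~3.6 | now [0.5483 0.2195 0.2463] psi 12.6 q6 1.73 t 28.4[ WARN:0@0.591] global loadsave.cpp:1063 imwrite_ Unsupported depth image for selected encoder is fallbacked to CV_8U.
```

Call:
drive_tool --moves '[{"dx": -5,"dy": 31,"dz": 40,"roll": -18},{"dx": -5,"dy": 31,"dz": 40,"roll": -18},{"dx": -5,"dy": 31,"dz": 40,"roll": -18},{"dx": -5,"dy": 31,"dz": 40,"roll": -18}]'

```text
time: 28.9
tcp_pos: [0.5798, 0.2223, 0.2071]
tcp_rot: [[-0.509, 0.861, 0.001], [0.861, 0.509, 0.0], [-0.0, 0.001, -1.0]]
ft_force: [0.5, -0.2, 0.0]
gripper_width: 0.452
```

```bash
python3 look.py w12; python3 cup.py w12 large .566 .244
```

```text
mv dx -114.4 dy -125.4 dz -172.9 roll 17.9 rows~4.0 | now [0.5798 0.2224 0.2072] psi 30.6 q6 1.40 t 28.9
large centre [566.1 244.5] phi 299.6 iou 0.941 tab [579.7 220.6]
mv dx -1.5 dy -1.2 dz 137.2 roll 1.0 rows~2.3 | now [0.5798 0.2224 0.2072] psi 30.6 q6 1.40 t 28.9[ WARN:0@0.726] global loadsave.cpp:1063 imwrite_ Unsupported depth image for selected encoder is fallbacked to CV_8U.
```

Call:
drive_tool --moves '[{"dx": -1.5,"dy": -1.2,"dz": 60,"roll": 1},{"dx": -1.5,"dy": -1.2,"dz": 110,"roll": 1},{"dx": -1.5,"dy": -1.2,"dz": 156,"roll": 1},{"dx": -1.5,"dy": -1.2,"dz": 156,"roll": 1},{"dx": -1.5,"dy": -1.2,"dz": 156,"roll": 1}]'

```text
time: 29.58
tcp_pos: [0.5805, 0.2212, 0.0526]
tcp_rot: [[-0.496, 0.868, 0.002], [0.868, 0.496, 0.001], [-0.0, 0.003, -1.0]]
ft_force: [0.3, -0.3, 0.4]
gripper_width: 0.45
```

Call:
drive_tool --moves '[{"dx": 0,"dy": 0,"dz": 0,"roll": 0},{"dx": 0,"dy": 0,"dz": 0,"roll": 0},{"dx": 0,"dy": 0,"dz": 0,"roll": 0},{"dx": 0,"dy": 0,"dz": 0,"roll": 0},{"dx": 0,"dy": 0,"dz": -50,"roll": 0},{"dx": 0,"dy": 0,"dz": -110,"roll": 0},{"dx": 0,"dy": 0,"dz": -110,"roll": 0}]' --hand 1 --newtons 40

```text
time: 30.45
tcp_pos: [0.5821, 0.2218, 0.1666]
tcp_rot: [[-0.496, 0.868, 0.009], [0.868, 0.496, 0.004], [-0.001, 0.01, -1.0]]
ft_force: [0.6, 0.2, -0.9]
gripper_width: 0.156
```

```bash
cat >> h.py <<'E'
def nest(rt_,phi,z,lx=30.,ly=60.5):
    "TCP target for a cup whose tab (radius rt_) points to world phi"
    a=np.radians(BX[2]);f=np.radians(phi)
    x=BX[0]*1e3+lx*np.cos(a)-ly*np.sin(a)+rt_*np.cos(f);y=BX[1]*1e3+lx*np.sin(a)+ly*np.cos(a)+rt_*np.sin(f)
    print('tab target',round(x,1),round(y,1));mv(x/1e3,y/1e3,z,phi+90)
E
python3 -c "
from h import *
nest(27.5,328,.17)"
```

```text
tab target 580.0 -119.9
mv dx -295.7 dy -171.3 dz -4.7 roll -28.3 rows~5.7 | now [0.5821 0.2218 0.1666] psi 29.7 q6 1.42 t 30.4
```

Call:
drive_tool --moves '[{"dx": -296,"dy": -170,"dz": -5,"roll": -28},{"dx": -296,"dy": -170,"dz": -5,"roll": -28},{"dx": -296,"dy": -170,"dz": -5,"roll": -28},{"dx": -296,"dy": -170,"dz": -5,"roll": -28},{"dx": -296,"dy": -170,"dz": -5,"roll": -28},{"dx": -296,"dy": -170,"dz": -5,"roll": -28},{"dx": -296,"dy": -170,"dz": -5,"roll": -28},{"dx": -296,"dy": -170,"dz": -5,"roll": -28},{"dx": -296,"dy": -170,"dz": -5,"roll": -28}]'

```text
time: 31.58
tcp_pos: [0.5787, -0.1193, 0.1651]
tcp_rot: [[-0.847, 0.532, -0.0], [0.532, 0.847, 0.0], [0.0, 0.0, -1.0]]
ft_force: [-0.6, -0.4, -1.0]
gripper_width: 0.153
```

```bash
python3 look.py w13; python3 -c "
from h import *
nest(27.5,328,.061)
import cv2
a=cv2.imread('pics/w13.png');cv2.imwrite('pics/w13c.png',cv2.resize(cv2.convertScaleAbs(a,alpha=1.6)[60:420,80:560],(800,600),interpolation=2))
import pickle,cup
p=pickle.load(open('pics/w13.pkl','rb'));s=monitor.get_state()
"
```

```text
mv dx 136.8 dy 125.9 dz -214.7 roll 45.1 rows~4.7 | now [ 0.5787 -0.1193  0.1652] psi 57.8 q6 0.36 t 31.6
tab target 580.0 -119.9
mv dx -1.4 dy 0.2 dz 104.2 roll -0.2 rows~1.7 | now [ 0.5787 -0.1193  0.1652] psi 57.8 q6 0.36 t 31.6
```

View pics/w13c.png

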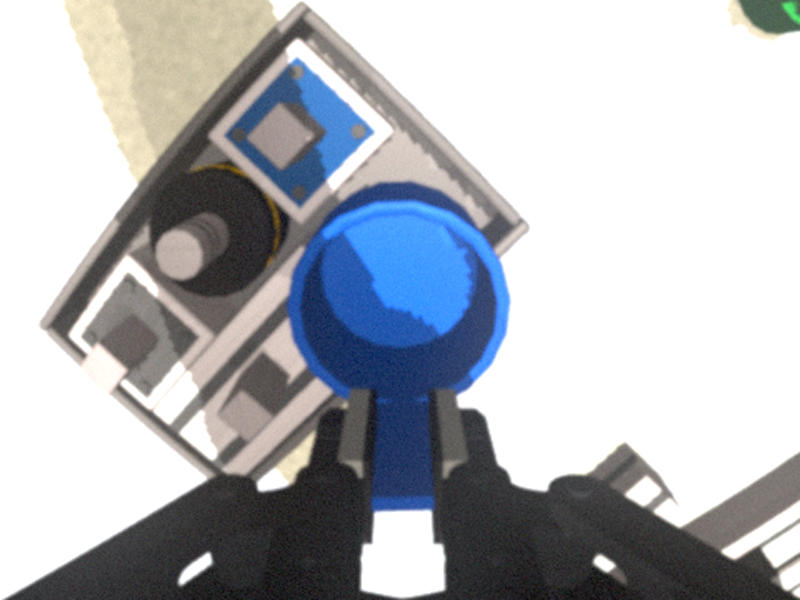

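```bash
python3 -c "
from h import *
import pickle
p=pickle.load(open('pics/w13.pkl','rb'));c=lambda u,v:(80+u*.6,60+v*.6)
for n,u,v,z in [('rimTR',527,226,.051),('rimTL',303,4,.051),('rimBL',42,325,.051),('ga -x+y',303,40,.048),('ga+x+y',393,133,.048),('ga +x-y',303,222,.048),('ga -x-y',210,137,.048),('ga boss',280,136,.088),('mot',182,254,.09),('cup L',288,300,.1565),('cup R',509,300,.1565),('cup top v200',399,200,.1565),('rail boss',247,407,.088)]: print(n,loc(p,*c(u,v),z))
"
```

```text
rimTR [ 65.4 100.8]
rimTL [-66.9 101. ]
rimBL [-66.8 -95.8]
ga -x+y [-56.6  90. ]
ga+x+y [-2.1 87.9]
ga +x-y [-3.  34.1]
ga -x-y [-58.  33.]
ga boss [-31.   60.8]
mot [-29.1   3. ]
cup L [ 6.5 42.6]
cup R [46.9 82.9]
cup top v200 [ 8.7 81.1]
rail boss [ 30.3 -28.7]
```

Call:
drive_tool --moves '[{"dx": 0.5,"dy": -1,"dz": 30,"roll": 0},{"dx": 0.5,"dy": -1,"dz": 55,"roll": 0},{"dx": 0.5,"dy": -1,"dz": 75,"roll": 0},{"dx": 0.5,"dy": -1,"dz": 90,"roll": 0},{"dx": 0.5,"dy": -1,"dz": 99,"roll": 0},{"dx": 0.5,"dy": -1,"dz": 103,"roll": 0},{"dx": 0.5,"dy": -1,"dz": 103,"roll": 0}]'

```text
time: 32.5
tcp_pos: [0.5779, -0.1211, 0.0626]
tcp_rot: [[-0.846, 0.534, 0.0], [0.534, 0.846, -0.0], [-0.0, 0.0, -1.0]]
ft_force: [-0.4, 0.4, -0.9]
gripper_width: 0.15
```

Call:
drive_tool --moves '[{"dx": 0,"dy": 0,"dz": 1.5,"roll": 0},{"dx": 0,"dy": 0,"dz": 2.5,"roll": 0},{"dx": 0,"dy": 0,"dz": 2.5,"roll": 0}]'

```text
time: 32.88
tcp_pos: [0.5778, -0.1212, 0.0599]
tcp_rot: [[-0.846, 0.534, 0.0], [0.534, 0.846, -0.0], [-0.0, 0.0, -1.0]]
ft_force: [-0.1, 0.4, -0.5]
gripper_width: 0.153
```

Call:
drive_tool --moves '[{"dx": 0,"dy": 0,"dz": 1,"roll": 0},{"dx": 0,"dy": 0,"dz": 2,"roll": 0},{"dx": 0,"dy": 0,"dz": 2,"roll": 0}]'

```text
time: 33.25
tcp_pos: [0.5781, -0.1214, 0.0587]
tcp_rot: [[-0.846, 0.534, 0.001], [0.534, 0.846, -0.001], [-0.001, 0.0, -1.0]]
ft_force: [-0.6, -0.9, 4.5]
gripper_width: 0.157
```

Call:
drive_tool --moves '[{"dx": 0,"dy": 0,"dz": 0,"roll": 0},{"dx": 0,"dy": 0,"dz": 0,"roll": 0},{"dx": 0,"dy": 0,"dz": 0,"roll": 0},{"dx": 0,"dy": 0,"dz": -50,"roll": 0},{"dx": 0,"dy": 0,"dz": -110,"roll": 0},{"dx": 0,"dy": 0,"dz": -140,"roll": 0},{"dx": 0,"dy": 0,"dz": -140,"roll": 0}]' --hand 0.3

```text
time: 34.12
tcp_pos: [0.5792, -0.1214, 0.2008]
tcp_rot: [[-0.846, 0.534, 0.005], [0.534, 0.846, -0.001], [-0.005, 0.002, -1.0]]
ft_force: [-0.1, 0.8, 0.0]
gripper_width: 0.347
```

```bash
python3 look.py w14;  python3 -c "
import pickle,cup
from h import *
p=pickle.load(open('pics/w14.pkl','rb'))
x,y,f,T=cup.fit(p,'large',.5565,-.105,.006)
d=np.array([x,y])-np.array(BX[:2])*1e3;a=np.radians(BX[2]);print('local',d[0]*np.cos(a)+d[1]*np.sin(a),-d[0]*np.sin(a)+d[1]*np.cos(a))
mv(.5468,.1133,.2,-23)
"
```

```text
mv dx 137.2 dy 127.6 dz -181.5 roll 45.0 rows~4.3 | now [ 0.5783 -0.1212  0.1986] psi 57.7 q6 0.36 t 34.2
large centre [ 555.9 -107.9] phi 330.3 iou 0.974 tab [ 579.8 -121.5]
local 28.708540960361805 58.19252432294074
mv dx 151.8 dy 181.5 dz -1.5 roll 80.7 rows~7.5 | now [ 0.5783 -0.1212  0.1986] psi 57.7 q6 0.36 t 34.2[ WARN:0@0.504] global loadsave.cpp:1063 imwrite_ Unsupported depth image for selected encoder is fallbacked to CV_8U.
```

Call:
drive_tool --moves '[{"dx": 152,"dy": 181,"dz": -5,"roll": 81},{"dx": 152,"dy": 181,"dz": -5,"roll": 81},{"dx": 152,"dy": 181,"dz": -5,"roll": 81},{"dx": 152,"dy": 181,"dz": -5,"roll": 81},{"dx": 152,"dy": 181,"dz": -5,"roll": 81},{"dx": 152,"dy": 181,"dz": -5,"roll": 81},{"dx": 152,"dy": 181,"dz": -5,"roll": 81},{"dx": 152,"dy": 181,"dz": -5,"roll": 81},{"dx": 152,"dy": 181,"dz": -5,"roll": 81},{"dx": 152,"dy": 181,"dz": -5,"roll": 81}]'

```text
time: 35.42
tcp_pos: [0.5454, 0.113, 0.2018]
tcp_rot: [[0.393, 0.92, -0.002], [0.92, -0.393, -0.0], [-0.001, -0.001, -1.0]]
ft_force: [1.0, 0.3, 0.7]
gripper_width: 0.348
```

```bash
python3 look.py w15; python3 cup.py w15 medium .554 .132 2>/dev/null
```

```text
mv dx -54.9 dy 6.4 dz -177.9 roll -35.8 rows~3.3 | now [0.5455 0.113  0.202 ] psi -23.1 q6 2.18 t 35.5
medium centre [553.9 133.5] phi 253.7 iou 0.894 tab [548.3 114.3]
mv dx 2.4 dy 2.2 dz 132.0 roll -6.9 rows~2.2 | now [0.5455 0.113  0.202 ] psi -23.1 q6 2.18 t 35.5
```

```bash
python3 - <<'E'
s=open('cup.py').read()
s=s.replace("    m=cv2.morph","    rgb=cv2.resize(cv2.GaussianBlur(im,(3,3),0),None,fx=S,fy=S,interpolation=1).astype(int)\n    if name=='medium': m=(rgb[...,1]-np.maximum(rgb[...,0],rgb[...,2]))>10\n    if name=='small': m=(rgb[...,0]-rgb[...,2])>35\n    m=cv2.morph",1)
open('cup.py','w').write(s)
E
python3 cup.py w15 medium .554 .132 2>/dev/null;python3 cup.py w11 small .558 .355 2>/dev/null
python3 -c "
import cv2,numpy as np
a=cv2.imread('pics/w15.png');m=cv2.imread('pics/m_medium.png');
from h import *
import pickle
p=pickle.load(open('pics/w15.pkl','rb'));e=proj(p,[.554,.132,.04],True).astype(int);print(e)
c=a[e[1]-70:e[1]+70,e[0]-70:e[0]+70];c=cv2.resize(c,(400,400),interpolation=2);m=cv2.resize(m,(400,400))
cv2.imwrite('pics/w15c.png',np.hstack([c,cv2.addWeighted(c,.6,m,.4,0)]))"
```

```text
medium centre [554.1 133.5] phi 253.0 iou 0.942 tab [548.2 114.4]
mv dx 2.5 dy 2.1 dz 132.0 roll -6.1 rows~2.2 | now [0.5455 0.113  0.202 ] psi -23.1 q6 2.18 t 35.5
small centre [558.2 357.7] phi -58.6 iou 0.829 tab [564.8 347. ]
mv dx 222.9 dy -74.2 dz 132.0 roll -54.6 rows~5.1 | now [0.5455 0.113  0.202 ] psi -23.1 q6 2.18 t 35.5
[321 195]
```

Call:
drive_tool --moves '[{"dx": 2.5,"dy": 2.1,"dz": 60,"roll": -6},{"dx": 2.5,"dy": 2.1,"dz": 110,"roll": -6},{"dx": 2.5,"dy": 2.1,"dz": 152,"roll": -6},{"dx": 2.5,"dy": 2.1,"dz": 152,"roll": -6},{"dx": 2.5,"dy": 2.1,"dz": 152,"roll": -6}]'

```text
time: 36.1
tcp_pos: [0.5496, 0.1147, 0.0524]
tcp_rot: [[0.296, 0.955, 0.002], [0.955, -0.296, 0.0], [0.001, 0.001, -1.0]]
ft_force: [0.0, 0.4, 1.2]
gripper_width: 0.351
```

Call:
drive_tool --moves '[{"dx": 0,"dy": 0,"dz": 0,"roll": 0},{"dx": 0,"dy": 0,"dz": 0,"roll": 0},{"dx": 0,"dy": 0,"dz": 0,"roll": 0},{"dx": 0,"dy": 0,"dz": 0,"roll": 0}]' --hand 1

```text
time: 36.6
tcp_pos: [0.5501, 0.1147, 0.0529]
tcp_rot: [[0.297, 0.955, 0.004], [0.955, -0.297, 0.001], [0.002, 0.003, -1.0]]
ft_force: [-1.1, -0.8, 6.4]
gripper_width: 0.15
```

Call:
drive_tool --moves '[{"dx": 0,"dy": 0,"dz": -50,"roll": 0},{"dx": 0,"dy": 0,"dz": -110,"roll": 0},{"dx": 0,"dy": 0,"dz": -140,"roll": 0},{"dx": 0,"dy": 0,"dz": -140,"roll": 0},{"dx": 0,"dy": 0,"dz": -140,"roll": 0}]'

```text
time: 37.22
tcp_pos: [0.5484, 0.1145, 0.1901]
tcp_rot: [[0.297, 0.955, -0.001], [0.955, -0.297, -0.0], [-0.0, -0.001, -1.0]]
ft_force: [0.3, 0.5, -0.9]
gripper_width: 0.151
```

```bash
cat >> h.py <<'E'
NC=(555.9,-107.9)
def nestw(rt_,phi,z): f=np.radians(phi);mv((NC[0]+rt_*np.cos(f))/1e3,(NC[1]+rt_*np.sin(f))/1e3,z,phi+90)
E
python3 -c "
from h import *
nestw(20,209,.19)"
```

```text
mv dx -224.6 dy 59.3 dz 0.2 roll 43.7 rows~4.1 | now [0.5484 0.1145 0.1901] psi -17.3 q6 2.08 t 37.2
```

Call:
drive_tool --moves '[{"dx": -225,"dy": 59,"dz": 0,"roll": 44},{"dx": -225,"dy": 59,"dz": 0,"roll": 44},{"dx": -225,"dy": 59,"dz": 0,"roll": 44},{"dx": -225,"dy": 59,"dz": 0,"roll": 44},{"dx": -225,"dy": 59,"dz": 0,"roll": 44},{"dx": -225,"dy": 59,"dz": 0,"roll": 44},{"dx": -225,"dy": 59,"dz": 0,"roll": 44},{"dx": -225,"dy": 59,"dz": 0,"roll": 44},{"dx": -225,"dy": 59,"dz": 0,"roll": 44}]'

```text
time: 38.35
tcp_pos: [0.5385, -0.1171, 0.1909]
tcp_rot: [[0.876, 0.482, 0.0], [0.482, -0.876, -0.0], [0.0, 0.0, -1.0]]
ft_force: [-0.1, -0.2, 0.3]
gripper_width: 0.148
```

```bash
python3 look.py w16;  python3 -c "
import pickle,cup
from h import *
p=pickle.load(open('pics/w16.pkl','rb'));z=monitor.get_state()['tcp_pos'][2]-.0525;print(z)
x,y,f,T=cup.fit(p,'medium',.556,-.108,z)
nestw(20,209,.0625)
cv2.imwrite('pics/w16c.png',cv2.resize(cv2.convertScaleAbs(cv2.cvtColor(p['img'],4),alpha=1.5)[60:420,80:560],(800,600),interpolation=2))
" 2>/dev/null
```

```text
mv dx 78.1 dy -159.4 dz -189.1 roll -73.9 rows~6.9 | now [ 0.5384 -0.1173  0.1909] psi -61.2 q6 2.42 t 38.4
0.13836017054092903
medium centre [ 553.5 -107.8] phi 212.2 iou 0.933 tab [ 536.6 -118.5]
mv dx -0.2 dy 0.3 dz 128.4 roll -0.2 rows~2.1 | now [ 0.5384 -0.1173  0.1909] psi -61.2 q6 2.42 t 38.4
```

Call:
drive_tool --moves '[{"dx": 1,"dy": 0.3,"dz": 40,"roll": 0},{"dx": 1,"dy": 0.3,"dz": 70,"roll": 0},{"dx": 1,"dy": 0.3,"dz": 80,"roll": 0},{"dx": 1,"dy": 0.3,"dz": 86,"roll": 0},{"dx": 1,"dy": 0.3,"dz": 92,"roll": 0},{"dx": 1,"dy": 0.3,"dz": 97,"roll": 0},{"dx": 1,"dy": 0.3,"dz": 97,"roll": 0}]'

```text
time: 39.28
tcp_pos: [0.5393, -0.1176, 0.0938]
tcp_rot: [[0.877, 0.481, 0.0], [0.481, -0.877, 0.0], [0.0, 0.0, -1.0]]
ft_force: [0.2, 0.1, 0.1]
gripper_width: 0.153
```

Call:
drive_tool --moves '[{"dx": 0,"dy": 0,"dz": 8,"roll": 0},{"dx": 0,"dy": 0,"dz": 16,"roll": 0},{"dx": 0,"dy": 0,"dz": 23,"roll": 0},{"dx": 0,"dy": 0,"dz": 27,"roll": 0},{"dx": 0,"dy": 0,"dz": 28,"roll": 0}]'

```text
time: 39.9
tcp_pos: [0.5391, -0.1176, 0.0654]
tcp_rot: [[0.877, 0.481, -0.001], [0.481, -0.877, 0.0], [-0.0, -0.0, -1.0]]
ft_force: [1.0, -0.3, -0.2]
gripper_width: 0.157
```

Call:
drive_tool --moves '[{"dx": 0,"dy": 0,"dz": 1.5,"roll": 0},{"dx": 0,"dy": 0,"dz": 3,"roll": 0},{"dx": 0,"dy": 0,"dz": 3.5,"roll": 0},{"dx": 0,"dy": 0,"dz": 3.5,"roll": 0}]'

```text
time: 40.4
tcp_pos: [0.5395, -0.1177, 0.063]
tcp_rot: [[0.877, 0.481, 0.001], [0.481, -0.877, -0.0], [0.001, 0.001, -1.0]]
ft_force: [-2.3, 0.3, 5.0]
gripper_width: 0.156
```

Call:
drive_tool --moves '[{"dx": 0,"dy": 0,"dz": 0,"roll": 0},{"dx": 0,"dy": 0,"dz": 0,"roll": 0},{"dx": 0,"dy": 0,"dz": 0,"roll": 0},{"dx": 0,"dy": 0,"dz": -50,"roll": 0},{"dx": 0,"dy": 0,"dz": -110,"roll": 0},{"dx": 0,"dy": 0,"dz": -140,"roll": 0},{"dx": 0,"dy": 0,"dz": -140,"roll": 0}]' --hand 0.4

```text
time: 41.28
tcp_pos: [0.5408, -0.1179, 0.2052]
tcp_rot: [[0.877, 0.481, 0.005], [0.481, -0.877, -0.001], [0.004, 0.004, -1.0]]
ft_force: [-0.2, 0.1, -0.2]
gripper_width: 0.301
```

```bash
python3 look.py w17;  python3 -c "
import pickle,cup
from h import *
p=pickle.load(open('pics/w17.pkl','rb'))
cup.fit(p,'medium',.556,-.108,.010)
mv(.565,.348,.2,40)
" 2>/dev/null
```

```text
mv dx 77.0 dy -160.4 dz -177.0 roll -74.0 rows~6.9 | now [ 0.54   -0.1178  0.2031] psi -61.3 q6 2.43 t 41.3
medium centre [ 554.9 -107.6] phi 212.8 iou 0.911 tab [ 538.  -118.5]
mv dx 245.9 dy -396.3 dz 3.0 roll 78.7 rows~7.8 | now [ 0.54   -0.1178  0.2031] psi -61.3 q6 2.43 t 41.3
```

Call:
drive_tool --moves '[{"dx": 246,"dy": -396,"dz": 3,"roll": -101},{"dx": 246,"dy": -396,"dz": 3,"roll": -101},{"dx": 246,"dy": -396,"dz": 3,"roll": -101},{"dx": 246,"dy": -396,"dz": 3,"roll": -101},{"dx": 246,"dy": -396,"dz": 3,"roll": -101},{"dx": 246,"dy": -396,"dz": 3,"roll": -101},{"dx": 246,"dy": -396,"dz": 3,"roll": -101},{"dx": 246,"dy": -396,"dz": 3,"roll": -101},{"dx": 246,"dy": -396,"dz": 3,"roll": -101},{"dx": 246,"dy": -396,"dz": 3,"roll": -101},{"dx": 246,"dy": -396,"dz": 3,"roll": -101}]'

```text
time: 42.7
tcp_pos: [0.564, 0.3477, 0.1972]
tcp_rot: [[-0.639, 0.769, -0.003], [0.769, 0.639, -0.002], [0.0, -0.003, -1.0]]
ft_force: [0.1, -0.2, 0.5]
gripper_width: 0.301
```

```bash
python3 look.py w18 cup_small; python3 cup.py w18 small .558 .357 2>/dev/null
```

```text
cup_small [([305.3, 182.8, 35.4, 60.2], 0.71), ([59.7, 469.2, 13.0, 10.0], 0.49)]
mv dx -199.5 dy -210.2 dz -181.7 roll 27.0 rows~5.7 | now [0.5642 0.3476 0.198 ] psi 39.7 q6 1.43 t 42.8
small centre [559.6 353.2] phi 132.8 iou 0.888 tab [551.1 362.4]
mv dx 19.8 dy -0.4 dz 128.0 roll -3.2 rows~2.2 | now [0.5642 0.3476 0.198 ] psi 39.7 q6 1.43 t 42.8
```

```bash
python3 -c "
import cv2,pickle
from h import *
p=pickle.load(open('pics/w18.pkl','rb'));c=p['img'][178:248,296:350].astype(int)
o=(c[...,0]-c[...,2])
v=c.sum(2)//3
for r_ in range(0,70,2): print(''.join('.' if o[r_,k]<25 else str(min(9,v[r_,k]//20)) for k in range(0,54)))
"
```

```text
......................................................
......................................................
......................................................
......................................................
......................32332323........................
...................222222222222223....................
...............322222222222222222222..................
..............222223333333333333222223................
.............22233344444444444444333222...............
............3333444434434434444344443333..............
...........334444444444444444444333444333.............
..........43344444444444444444444333344445............
.........544443344444444444444444443334445............
.........5443333344444444444444444433234445...........
.........5444322334444444444444444332233445...........
.........5443322223444444444444433222234445...........
.........5443322222223334443433322222234445...........
.........644433222222222222222222222234445............
..........55443322222222222222222222334456............
...........544433222222222222222223344456.............
............554444332222222222223344455...............
.............444443333222222222233445.................
...............54432222222222222223...................
.................422222222222222223...................
.................322222122222222223...................
.................3222222122221222234..................
.............5....222121222222222234...5..............
..................22221122212222222...................
.................2222222222212221223..................
...............4433322222222222323345.........5.......
........5.......433333333333333333334.................
................44333333333343444444..................
..................44444...5.5....55...................
......................................................
......................................................
```

```bash
sed -i "s/for f in np.arange(0,2\*np.pi,np.pi\/4))/for f in F)/; s/def fit(p,name,x0,y0,z0=0.,S=4)/def fit(p,name,x0,y0,z0=0.,S=4,F=np.arange(0,2*np.pi,np.pi\/4))/" cup.py; python3 -c "
import pickle,cup
from h import *
p=pickle.load(open('pics/w18.pkl','rb'))
for F in ([-.9],[-.75],[-1.1]):
    q=cup.fit(p,'small',.558,.357,F=F)
for u,v in ((311.5,238),(332,241),(322,239.5),(305,205),(339,205)): print(atz(p,u,v,.081 if v>220 else .036,True))
mv(.5665,.3455,.05,40)
" 2>/dev/null
```

```text
small centre [557.6 355.4] phi -45.6 iou 0.719 tab [566.3 346.4]
small centre [557.5 355.4] phi -45.3 iou 0.719 tab [566.3 346.5]
small centre [557.9 355.1] phi -45.1 iou 0.718 tab [566.7 346.2]
[0.5601806  0.34144084]
[0.57314359 0.34924135]
[0.56679427 0.34545255]
[0.54563667 0.34870884]
[0.5674546  0.36685924]
mv dx -3.1 dy 0.7 dz 148.0 roll -0.3 rows~2.5 | now [0.5642 0.3476 0.198 ] psi 39.7 q6 1.43 t 42.8
```

Call:
drive_tool --moves '[{"dx": -2.6,"dy": 0.8,"dz": 60,"roll": 0},{"dx": -2.6,"dy": 0.8,"dz": 110,"roll": 0},{"dx": -2.6,"dy": 0.8,"dz": 149,"roll": 0},{"dx": -2.6,"dy": 0.8,"dz": 149,"roll": 0},{"dx": -2.6,"dy": 0.8,"dz": 149,"roll": 0}]'

```text
time: 43.42
tcp_pos: [0.5675, 0.3467, 0.0519]
tcp_rot: [[-0.639, 0.769, 0.001], [0.769, 0.639, 0.001], [-0.0, 0.002, -1.0]]
ft_force: [0.6, 0.9, 0.2]
gripper_width: 0.298
```

Call:
drive_tool --moves '[{"dx": 0,"dy": 0,"dz": 0,"roll": 0},{"dx": 0,"dy": 0,"dz": 0,"roll": 0},{"dx": 0,"dy": 0,"dz": 0,"roll": 0},{"dx": 0,"dy": 0,"dz": 0,"roll": 0}]' --hand 1

```text
time: 43.92
tcp_pos: [0.5679, 0.347, 0.0523]
tcp_rot: [[-0.639, 0.769, 0.003], [0.769, 0.639, 0.002], [-0.001, 0.003, -1.0]]
ft_force: [0.1, -0.8, 6.5]
gripper_width: 0.149
```

Call:
drive_tool --moves '[{"dx": 0,"dy": 0,"dz": -50,"roll": 0},{"dx": 0,"dy": 0,"dz": -110,"roll": 0},{"dx": 0,"dy": 0,"dz": -145,"roll": 0},{"dx": 0,"dy": 0,"dz": -145,"roll": 0},{"dx": 0,"dy": 0,"dz": -145,"roll": 0}]'

```text
time: 44.55
tcp_pos: [0.5666, 0.3463, 0.1946]
tcp_rot: [[-0.639, 0.769, -0.001], [0.769, 0.639, -0.0], [0.0, -0.001, -1.0]]
ft_force: [-0.3, 0.0, -0.6]
gripper_width: 0.154
```

```bash
python3 -c "
import h;from h import *
h.NC=(554.9,-107.6)
nestw(12.5,89,.195)
p=cams.get_image('wrist');print([(np.round(b['box']),b['confidence']) for b in finder.boxes_of('cup_small',p)[:2]])
c=p['img'][190:400:5,260:380:2].astype(int);o=c[...,0]-c[...,2];v=c.sum(2)//3
for r_ in range(c.shape[0]): print(''.join('.' if o[r_,k]<25 else str(min(9,v[r_,k]//20)) for k in range(60)))
"
```

```text
mv dx -332.0 dy -291.0 dz -0.2 roll 40.7 rows~7.4 | now [0.5666 0.3463 0.1946] psi 39.7 q6 1.43 t 44.5
[(array([290., 221.,  63., 131.]), 0.8), (array([  2., 332.,  38.,  45.]), 0.4)]
............................................................
............................................................
............................................................
............................................................
............................................................
............................................................
................................4...........................
.......................32222222222222.......................
....................32122222222222222222....................
...................22222222222222222222222..................
.................31122222222222222222222222.................
.................221223344444434444433322223................
.5..............3223434433332333333333344222................
................23343322222222222222233344333...............
...............4333321222222222222222212234434..............
.
[... 945 characters left out ...]
111111111....................
......................122222222222222222....................
......................122222222223333331....................
............................................................
............................................................
............................................................
............................................................
............................................................
............................................................
............................................................
............................................................
............................................................
```

Call:
drive_tool --moves '[{"dx": -332,"dy": -291,"dz": 0,"roll": -110},{"dx": -332,"dy": -291,"dz": 0,"roll": -110},{"dx": -332,"dy": -291,"dz": 0,"roll": -110},{"dx": -332,"dy": -291,"dz": 0,"roll": -110},{"dx": -332,"dy": -291,"dz": 0,"roll": -110},{"dx": -332,"dy": -291,"dz": 0,"roll": -110},{"dx": -332,"dy": -291,"dz": 0,"roll": -110},{"dx": -332,"dy": -291,"dz": 0,"roll": -110},{"dx": -332,"dy": -291,"dz": 0,"roll": -110},{"dx": -332,"dy": -291,"dz": 0,"roll": -110},{"dx": -332,"dy": -291,"dz": 0,"roll": -110},{"dx": -332,"dy": -291,"dz": 0,"roll": -110}]'

```text
time: 46.15
tcp_pos: [0.5547, -0.0949, 0.194]
tcp_rot: [[-0.505, -0.863, -0.002], [-0.863, 0.505, 0.0], [0.001, 0.002, -1.0]]
ft_force: [-0.7, 0.4, -0.5]
gripper_width: 0.151
```

Call:
drive_tool --moves '[{"dx": 0,"dy": 0,"dz": 0,"roll": -29},{"dx": 0,"dy": 0,"dz": 0,"roll": -29},{"dx": 0,"dy": 0,"dz": 0,"roll": -29},{"dx": 0,"dy": 0,"dz": 0,"roll": -29},{"dx": 0,"dy": 0,"dz": 0,"roll": -29}]'

```text
time: 46.78
tcp_pos: [0.5552, -0.0949, 0.1949]
tcp_rot: [[-0.025, -1.0, -0.001], [-1.0, 0.025, 0.0], [-0.0, 0.001, -1.0]]
ft_force: [0.2, 0.5, -1.6]
gripper_width: 0.149
```

```bash
python3 look.py w19;  python3 -c "
import pickle,cup
import h;from h import *
h.NC=(554.9,-107.6)
p=pickle.load(open('pics/w19.pkl','rb'));z=monitor.get_state()['tcp_pos'][2]-.0523;print(z)
cup.fit(p,'small',.555,-.108,z,F=[1.55])
cup.fit(p,'medium',.555,-.108,.01,F=[3.7])
nestw(12.5,89,.0663)
cv2.imwrite('pics/w19c.png',cv2.resize(cv2.convertScaleAbs(cv2.cvtColor(p['img'],4),alpha=1.5)[60:420,80:560],(800,600),interpolation=2))
" 2>/dev/null
```

```text
mv dx -154.2 dy 29.1 dz -185.0 roll -14.1 rows~4.0 | now [ 0.5552 -0.0949  0.195 ] psi 178.6 q6 -1.72 t 46.8
0.14269158280965938
small centre [ 556.2 -106.8] phi 92.7 iou 0.915 tab [555.6 -94.3]
medium centre [ 555.3 -106.4] phi 217.8 iou 0.766 tab [ 539.5 -118.7]
mv dx 0.2 dy 0.0 dz 128.7 roll -0.4 rows~2.1 | now [ 0.5552 -0.0949  0.195 ] psi 178.6 q6 -1.72 t 46.8
```

View pics/w19c.png

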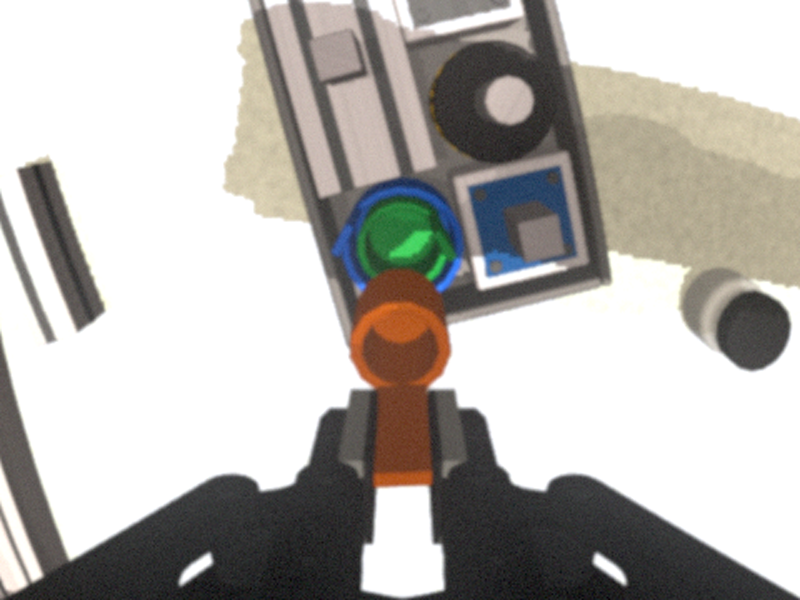

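Call:
drive_tool --moves '[{"dx": 0,"dy": 0.4,"dz": 40,"roll": 0},{"dx": 0,"dy": 0.4,"dz": 65,"roll": 0},{"dx": 0,"dy": 0.4,"dz": 80,"roll": 0},{"dx": 0,"dy": 0.4,"dz": 88,"roll": 0},{"dx": 0,"dy": 0.4,"dz": 95,"roll": 0},{"dx": 0,"dy": 0.4,"dz": 102,"roll": 0},{"dx": 0,"dy": 0.4,"dz": 102,"roll": 0}]'

```text
time: 47.7
tcp_pos: [0.5549, -0.0949, 0.0931]
tcp_rot: [[-0.022, -1.0, -0.0], [-1.0, 0.022, 0.0], [-0.0, 0.0, -1.0]]
ft_force: [-0.7, -0.6, -0.3]
gripper_width: 0.151
```

Call:
drive_tool --moves '[{"dx": 0,"dy": 0,"dz": 8,"roll": 0},{"dx": 0,"dy": 0,"dz": 15,"roll": 0},{"dx": 0,"dy": 0,"dz": 20,"roll": 0},{"dx": 0,"dy": 0,"dz": 24,"roll": 0},{"dx": 0,"dy": 0,"dz": 25,"roll": 0},{"dx": 0,"dy": 0,"dz": 25,"roll": 0}]'

```text
time: 48.45
tcp_pos: [0.555, -0.0949, 0.0683]
tcp_rot: [[-0.022, -1.0, 0.0], [-1.0, 0.022, 0.0], [-0.0, -0.0, -1.0]]
ft_force: [0.1, 0.3, -0.4]
gripper_width: 0.147
```

Call:
drive_tool --moves '[{"dx": 0,"dy": 0,"dz": 1,"roll": 0},{"dx": 0,"dy": 0,"dz": 2,"roll": 0},{"dx": 0,"dy": 0,"dz": 2.5,"roll": 0},{"dx": 0,"dy": 0,"dz": 2.5,"roll": 0}]'

```text
time: 48.95
tcp_pos: [0.5552, -0.095, 0.0663]
tcp_rot: [[-0.022, -1.0, 0.001], [-1.0, 0.022, -0.0], [0.0, -0.001, -1.0]]
ft_force: [-1.7, 0.5, 4.2]
gripper_width: 0.151
```

Call:
drive_tool --moves '[{"dx": 0,"dy": 0,"dz": 0,"roll": 0},{"dx": 0,"dy": 0,"dz": 0,"roll": 0},{"dx": 0,"dy": 0,"dz": 0,"roll": 0},{"dx": 0,"dy": 0,"dz": -50,"roll": 0},{"dx": 0,"dy": 0,"dz": -110,"roll": 0},{"dx": 0,"dy": 0,"dz": -140,"roll": 0},{"dx": 0,"dy": 0,"dz": -140,"roll": 0}]' --hand 0.4

```text
time: 49.82
tcp_pos: [0.5564, -0.0952, 0.2087]
tcp_rot: [[-0.022, -1.0, 0.005], [-1.0, 0.022, -0.001], [0.001, -0.005, -1.0]]
ft_force: [-0.1, -0.4, -0.6]
gripper_width: 0.304
```

```bash
python3 look.py w20 gearbox_a motor_b rail_block cup_small cup_medium cup_large;  python3 -c "
import pickle,cup
from h import *
p=pickle.load(open('pics/w20.pkl','rb'))
for n,z,f in(('small',.014,1.55),('large',.006,-.55)):
    for dz in (0,.006): print('z',z+dz);cup.fit(p,n,.555,-.108,z+dz,F=[f])
for n in('scene','side'):
    p=cams.get_image(n)
    for o in('kit_box','cup_small','cup_medium','cup_large','gearbox_a','motor_a','rail_block'): print(n,o,[(np.round(b['box']).astype(int).tolist(),round(b['confidence'],2)) for b in finder.boxes_of(o,p)[:3]])
print(monitor.get_state()['tcp_pos'])
" 2>/dev/null
```

```text
gearbox_a [([350.9, 148.4, 82.6, 80.6], 0.72), ([308.9, 6.9, 83.4, 82.4], 0.68)]
motor_b [([337.2, 85.9, 72.7, 71.2], 0.72)]
rail_block [([241.9, 25.7, 100.0, 150.7], 0.57)]
cup_small [([303.9, 184.7, 37.1, 53.1], 0.84)]
cup_medium [([298.9, 176.2, 53.8, 51.2], 0.71)]
cup_large [([284.3, 163.4, 75.5, 75.0], 0.7)]
mv dx -154.3 dy 28.2 dz -175.4 roll -14.0 rows~3.9 | now [ 0.5544 -0.0949  0.2045] psi 178.7 q6 -1.72 t 50.2
z 0.014
small centre [ 556.2 -107.1] phi 95.5 iou 0.884 tab [555.  -94.6]
z 0.02
small centre [ 556.  -109.1] phi 86.9 iou 0.857 tab [556.7 -96.6]
z 0.006
large centre [ 555.3 -107. ] phi -31.3 iou 0.377 tab [ 578.8 -121.3]
z 0.012
large centre [ 555.6 -108.1] phi -32.3 iou 0.369 tab [ 578.8 -122.7]
scene kit_box [([242, 186, 78, 48], 0.71)]
scene cup_small []
scene cup_medium [([288, 190, 8, 21], 0.41)]
scene cup_large [([279, 194, 21, 24], 0.59), ([282, 190, 13, 24], 0.27)]
scene gearbox_a [([270, 178, 16, 25], 0.68), ([296, 188, 22, 21], 0.6)]
scene motor_a [([278, 180, 20, 23], 0.57)]
scene rail_block [([248, 185, 40, 28], 0.87)]
side kit_box [([312, 153, 63, 64], 0.68)]
side cup_small [([325, 177, 11, 16], 0.41)]
side cup_medium [([323, 170, 20, 26], 0.41)]
side cup_large []
side gearbox_a [([344, 174, 25, 22], 0.88), ([336, 150, 17, 24], 0.5)]
side motor_a [([342, 164, 22, 21], 0.84)]
side rail_block [([317, 158, 21, 40], 0.62)]
[ 0.55498742 -0.09494012  0.2058235 ]
```

```bash
python3 -c "
from h import *
print(order.job_done())"
```

```text
the job is handed in; nothing more can be done
None
```

The kit is packed and handed in at about 50 s of the 210 s allowed.

**What was there:** four of the five possible parts were on the bench: gearbox_a, gearbox_b, motor_b and the rail. No motor_a showed in any picture.

**Where things are in the box:**
- The rail fills two cells of the far column.
- gearbox_b, motor_b and gearbox_a stand in the near column.
- The large, medium and small cups are nested in the corner beside the rail's +y end, with their tabs about 120° apart.

**Last checks:**
- **Cups:** the medium and small cups each touched down within 1 mm of the height expected for a fully nested cup, with 4–5 N of contact.
- **Final wrist picture:** the part finder located every packed item, all inside the box. That picture was not looked at by eye. The last picture I viewed showed the parts standing upright and the medium cup nested, with the small cup still held above it.
- **Forces:** the highest wrist force read between moves was about 20 N, and I never went back for an item.

**Checks that failed or disagreed:**
- The final outline fit of the large cup was poor (overlap 0.37), because the nested cups hide most of it. An earlier fit, before nesting, was good (0.97).
- In the final distant views, the scene camera missed the small cup and the side camera missed the large one.
- My position estimates for the box walls differed by about 2–3 mm between views.

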